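Sort mixed-up containers into their own dishes at the injection table

TASK

The four containers have been put back in each other's dishes: move each, keeping it upright, into the dish of its own shape, so that the swab pot stands in the large round dish, the vial in the small round dish, the needle box in the square dish and the syringe case lengthwise in the oblong dish. Every dish but the kidney dish is taken, but that one is empty and free to use as a spare spot on the way. Finish with each container standing in the middle of its dish and let go, and leave the small steel cup where it is.

Things in the scene. Friction and masses are not known exactly. Their poses are not given: they have to be found in the camera images.
- pot_mid (a point): Lidded swab pot: upright plain cylinder, 54 mm diameter, 62 mm high, pale plastic with a bare steel lid; 85 to 170 g. Loose. The point is at its centre, half-way up (31 mm above its underside); z is its upward axis. Belongs in the large round dish.
- needle_box_mid (a point): Needle box: upright square brown cardboard box, rigid, 42 x 42 mm and 56 mm high; 65 to 130 g. Loose. The point is at its centre, half-way up (28 mm above its underside); x and y are square to its sides, z up. Belongs in the square dish.
- vial_mid (a point): Vial: small upright amber glass cylinder, 30 mm diameter up to 40 mm height, then a shoulder and a 23 mm aluminium cap, 58 mm high in all, pale paper band round it; 55 to 115 g. Loose. The point is at its centre, half-way up (29 mm above its underside); z is its upward axis. Belongs in the small round dish.
- syringe_case_mid (a point): Syringe case: oblong dark grey plastic box, 84 mm long (its x), 34 mm wide (its y), 52 mm high, pale paper patch on top; 75 to 155 g. Loose. The point is at its centre, half-way up (26 mm above its underside). Belongs in the oblong dish.
- large_round_dish: Large shallow round dish, 104 mm inside diameter. Polished steel, fixed to the table, does not move. Floor 3 mm thick, flat; rim 9 mm above the table, 2 mm thick. Origin: at table height under the centre; z up.
- square_dish: Shallow square dish, 96 x 96 mm inside, sides along its x and y. Polished steel, fixed to the table, does not move. Floor 3 mm thick, flat; rim 9 mm above the table, 2 mm thick. Origin: at table height under the centre; z up.
- small_round_dish: Small shallow round dish, 72 mm inside diameter. Polished steel, fixed to the table, does not move. Floor 3 mm thick, flat; rim 9 mm above the table, 2 mm thick. Origin: at table height under the centre; z up.
- oblong_dish: Shallow oblong dish, 124 mm inside along its x, 70 mm along its y. Polished steel, fixed to the table, does not move. Floor 3 mm thick, flat; rim 9 mm above the table, 2 mm thick. Origin: at table height under the centre; z up.
- kidney_dish: Shallow kidney-shaped dish, empty at the start: a spare spot for parking one container on the way. About 160 mm along its x and 85 mm wide along its y, bent so that its ends lie towards -y; any of the four containers stands flat at its origin, the syringe case there lengthwise along x. Polished steel, fixed to the table, does not move. Floor 3 mm thick, flat; rim 9 mm above the table, 2 mm thick. Origin: at table height under the centre; z up.
- cup: Small empty steel cup, loose, 44 mm wide at the rim, 35 mm high, standing among the dishes; a bystander to be left alone. Origin: centre of its underside.
There are look-alikes about, which are no part of the job. There is more than one size of the part that bears syringe_case_mid; the job needs the smallest. What is shaped like the square_dish but yellow is not meant.

How it is judged:
By the outcome, as a careful person would: the job done as asked, in the order asked, and still so for the second after the job is handed in, with the robot touching nothing.
It also fails if it takes over 134 s, if anything falls off the work surface, if the arm or the gripper's body presses on something with over 40 N, if the wrist force passes 120 N, or if a joint passes its speed limit or range.

ROBOT

A 7-joint arm with a two-finger parallel gripper is mounted at the origin on the work surface. World frame = base frame: x ahead of the robot, y to its left, z up, the work surface at z = 0. Lengths are in m, angles in rad, forces in N, time in s.
With the tool pointing down it reaches from about 0.35 to 0.9 m from the base axis. Payload 8.1 kg.
Tool frame: the origin (TCP) lies at the very end of the fingers, on their centre line; the grasp point (between the pads) lies 19 mm behind it (arm.grip_depth is the distance from the TCP to the grasp point, in m); x points along the fingers, z is the direction in which the jaws open and shut, and the axes are right-handed (so a half turn about x gives the same grasp; the last joint's range is limited). The gripper opens to 92 mm and grips with 3 to 60 N. Pads are 19 mm wide; open, the fingers measure 130 mm over their backs; the gripper's body (75 mm by 190 mm) begins 47 mm behind the grasp point.
Start: joints at [1.108, 0.434, 0.025, 1.573, -0.012, 1.134, -0.075], TCP at [0.22, -0.585, 0.19] pointing down, gripper open.
Joint ranges: [-2.62, 2.62], [-0.44, 2.09], [-1.27, 1.32], [0.08, 2.57], [-1.32, 4.46], [0.12, 2], [-2.74, 2.74]. Speed limits (rad/s): [2.22, 2.22, 3.01, 3.01, 3.14, 3.14, 3.14].

INTERFACE

Orientations are given as a rotation vector (axis times angle).
In Python, from cell import status, cams, arm gives the robot as it stands. The module is installed in compiled form; this text tells all that it offers.
- The arm moves only by the tool step_arm, never from a script. Its argument "rows" is a list of rows, each a list of 7 numbers: the gripper command: -1 is fully open, 1 is shut, values between are in proportion, then the shift along the tool's x, y, z as a fraction of full scale, then the turn, a rotation vector about the tool's x, y, z as a fraction of full scale. In form: [[grip, x, y, z, rx, ry, rz], ...]. A call has 1 to 12 rows; each row is the pose to reach, as a shift and turn from the pose commanded when the call began, along the tool's axes at that moment; what a row does not reach only later rows make up. Full scale, the value 1, is 80 cm for a shift and 60 degrees for a turn. A row lasts 1/12 s, in which the tool goes at most 41.7 mm and 7.16 degrees, less where a joint would pass 70% of its speed; a pose out of reach is approached as far as the arm can. A call with a number of a shift or a turn outside -1 to 1 is refused whole. A call with a gripper value outside its range is refused whole. The fingers move at their own pace and stop on an object; "newtons" is the grip in N (left out, the last holds). Time passes only in rows, so rows that repeat a pose let the fingers close. It gives the time, the measured TCP pose, the force and the opening at its end, in the units of the state.
- status.observe(): the state, without advancing time (a new reading comes with each control period).
- cams.get_image(name): name is "scene" or "top"; returns a dict with "pixels" (480x640x3 uint8, red, green, blue), "range_z" (480x640 float32, m along the optical axis (not along the pixel's ray), 0 where there is no reading), "camera_matrix" (3x3 intrinsics, pixels), "eye" and "attitude" of the camera in the world. Camera axes: x right, y down, z forward; pixel columns grow to the right and rows downward; lengths in m; the calibration is good to about 2 mm. A picture is of the moment at which its call begins.
- arm.sign_off(): hands the job in, once; it reports no verdict.
The state is a dict: "clock": time; "joints": joint angles; "dq": joint speeds; "joint_efforts": joint torques, N m; "position": TCP position; "ee_rot": TCP orientation; "force": force on the tool from outside, world axes, zero at the start; "ft_torque": the same for the moment, N m; "width": opening from 0.0 (shut) to 1.0 (fully open).
Only numpy, scipy, OpenCV 4.12 (cv2) and the standard library are available. Lean on these libraries where they do the work, as an engineer would, in place of code of your own. Each camera call takes 0.05 s, during which the arm holds its last target.

## Working session

There is one attempt and no reset: what is moved stays moved. The work goes in short steps, Python scripts to look and compute and a tool call to move; the robot and the scene stay as the last step left them, time stands still between calls to the robot, and variables do not carry over. Pictures are saved under pics/ and viewed, and the job is handed in when it is done.

Besides the shell and the picture viewer there is one more tool, called after "Emit:" in YAML: its name, and indented under it one key for each argument. step_arm: Moves the arm, as the interface text tells. Its arguments: {"type":"object","properties":{"rows":{"type":"array","items":{"type":"array","items":{"type":"number"}}},"newtons":{"type":"number"}},"required":["rows"]}

```bash
mkdir -p pics; python3 - <<'E'
from cell import status,cams,arm
import cv2,numpy as np
s=status.observe()
for k,v in s.items(): print(k,np.round(v,4))
print(arm.grip_depth)
for n in("scene","top"):
    d=cams.get_image(n); cv2.imwrite(f"pics/{n}0.png",d["pixels"][:,:,::-1]); np.savez(f"{n}0.npz",**d)
    print(n,d["camera_matrix"],d["eye"],d["attitude"])
E
```

```text
clock 0.0
joints [ 1.1084  0.4352  0.0249  1.5741 -0.0116  1.134  -0.0751]
dq [ 0.0007  0.0014  0.0002  0.0001 -0.0009  0.0025  0.0006]
joint_efforts [ 1.60000e-03 -6.67865e+01  9.86200e-01 -3.14471e+01 -6.05000e-02
  4.29000e-02  2.00000e-04]
position [ 0.2198 -0.5845  0.1895]
ee_rot [ 0.9411  1.3596 -0.9398]
force [ 0.356  -0.9133 -0.0074]
ft_torque [-0.0095  0.01   -0.0123]
width 1.0004
0.0188
scene [[493.55482033   0.         326.85606365]
 [  0.         493.55482033 224.66939111]
 [  0.           0.           1.        ]] [ 1.07989567 -0.10978059  0.76639123] [-2.02690773 -1.49576346  0.52300366]
top [[491.53907463   0.         327.90959361]
 [  0.         491.53907463 238.55813119]
 [  0.           0.           1.        ]] [0.38287439 0.07472518 1.24150199] [-2.1860014   2.13203101 -0.10403607]
```

View pics/scene0.png

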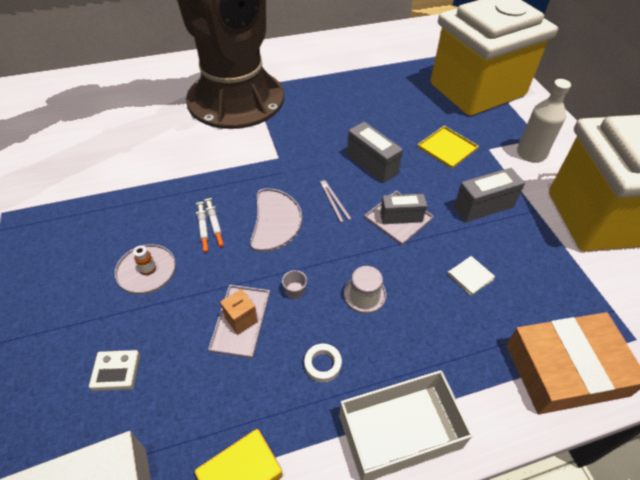

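View pics/top0.png

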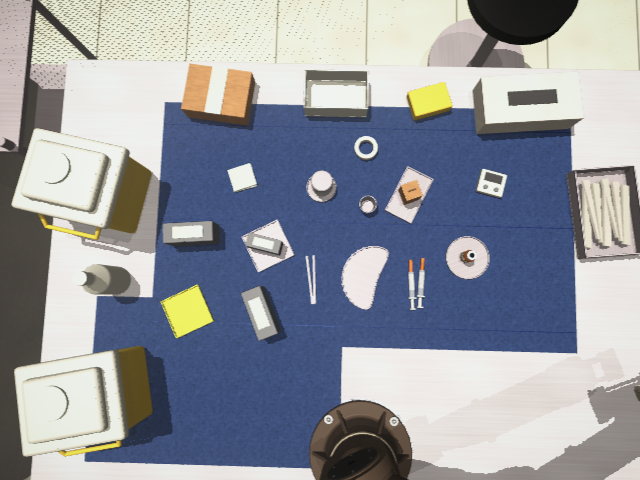

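```bash
cat > h.py <<'E'
import numpy as np,cv2
from scipy.spatial.transform import Rotation as R
def pts(d):
    K=d["camera_matrix"];z=d["range_z"];v,u=np.mgrid[:480,:640]
    c=np.stack([(u-K[0,2])/K[0,0]*z,(v-K[1,2])/K[1,1]*z,z],-1)
    return c@R.from_rotvec(d["attitude"]).as_matrix().T+d["eye"]
def ray(d,uv,h):
    K=d["camera_matrix"];uv=np.atleast_2d(uv).astype(float)
    c=np.c_[(uv[:,0]-K[0,2])/K[0,0],(uv[:,1]-K[1,2])/K[1,1],np.ones(len(uv))]@R.from_rotvec(d["attitude"]).as_matrix().T
    return (d["eye"]+c*((h-d["eye"][2])/c[:,2])[:,None])
def proj(d,P):
    c=(np.atleast_2d(P)-d["eye"])@R.from_rotvec(d["attitude"]).as_matrix()
    K=d["camera_matrix"];return np.c_[K[0,0]*c[:,0]/c[:,2]+K[0,2],K[1,1]*c[:,1]/c[:,2]+K[1,2]]
def rect(p): # metres -> center,size,angle
    (c,s,a)=cv2.minAreaRect((p[:,:2]*1000).astype(np.float32)); return np.round(c,1),np.round(s,1),round(a,1)
E
python3 - <<'E'
from h import *
for n in("top","scene"):
    d=dict(np.load(n+"0.npz")); P=pts(d); Z=P[...,2]
    hsv=cv2.cvtColor(d["pixels"],cv2.COLOR_RGB2HSV)
    tab=(abs(hsv[...,0].astype(int)-112)<12)&(hsv[...,1]>110)
    print(n,"table z",np.median(Z[tab]),np.percentile(Z[tab],[5,95]))
    # objects by height
    m=((Z>0.022)&(Z<0.3)&(P[...,0]>0.2)&(P[...,0]<0.72)&(abs(P[...,1])<0.5)).astype(np.uint8)
    k,l,st,_=cv2.connectedComponentsWithStats(m)
    for i in range(1,k):
        if st[i,4]<25: continue
        q=P[l==i]; h=np.percentile(q[:,2],90); t=q[q[:,2]>h-0.006]
        print("obj",st[i],"top",round(h,4),*rect(t),"mean",np.round(t.mean(0),3))
    # non-blue contours
    m=(~tab).astype(np.uint8)
    m=cv2.morphologyEx(m,cv2.MORPH_OPEN,np.ones((2,2),np.uint8))
    k,l,st,ce=cv2.connectedComponentsWithStats(m)
    for i in range(1,k):
        if 150<st[i,4]<6000:
            cs,_=cv2.findContours((l==i).astype(np.uint8),cv2.RETR_EXTERNAL,cv2.CHAIN_APPROX_NONE)
            w=ray(d,max(cs,key=len)[:,0],0.009)
            print("blob",st[i],*rect(w))
E
```

```text
top table z 0.0008542756571521259 [-0.00327381  0.00503695]
obj [310 170  23  25 428] top 0.0681 [653.5 112.4] [49.6 51.6] 64.5 mean [0.653 0.112 0.066]
obj [399 180  23  24 366] top 0.0618 [ 636.5 -108. ] [41.9 42.8] 20.8 mean [ 0.637 -0.108  0.06 ]
obj [359 196  17  17  80] top 0.037 [604.1  -3.1] [41. 40.] 0.7 mean [ 0.607 -0.005  0.034]
obj [ 162  221   56   25 1222] top 0.0789 [519.  430.2] [ 49.  121.7] 4.6 mean [0.519 0.43  0.076]
obj [245 233  38  22 520] top 0.0585 [498.5 249.7] [83.7 33.8] 77.4 mean [0.499 0.25  0.056]
obj [461 250  15  13 147] top 0.0629 [ 481.  -252.9] [19.6 20.1] 80.3 mean [ 0.481 -0.253  0.061]
obj [ 241  285   39   56 1211] top 0.0784 [331.1 250.5] [120.3  49. ] 23.1 mean [0.331 0.25  0.076]
obj [634 385   6  15  33] top 0.2985 [ 214.3 -494.2] [23.5  7.4] 22.1 mean [ 0.215 -0.493  0.297]
blob [355 137  25  25 398] [751.9  -2.2] [63.4 61.7] 1.3
blob [228 164  31  30 642] [666.9 313.6] [66.8 65.7] 18.0
blob [ 385  167   50   58 1585] [ 633.7 -112.7] [ 77.8 132.2] 64.3
blob [476 169  33  30 717] [ 667.7 -321.1] [71.4 66.4] 75.6
blob [307 171  31  33 788] 
[... 1478 characters left out ...]
[ 251  188   53   66 2643] [436.4   5.3] [ 99.8 172.4] 72.0
blob [ 365  191   70   55 2377] [491.2 255. ] [114.5 142.7] 27.8
blob [196 198  30  57 940] [ 411.  -130.6] [143.3  44.4] 0.7
blob [ 115  244   63   52 2535] [ 483.6 -257.6] [115.6 112.1] 40.3
blob [ 448  256   49   41 1159] [673.1 315.5] [67.2 73.3] 16.8
blob [ 344  266   45   50 1703] [644.8 115.4] [ 79.4 103.9] 73.1
blob [282 270  27  30 630] [596.6  -3.7] [47.5 62.5] 73.9
blob [ 208  285   64   75 3279] [ 638.6 -113.7] [ 85.2 135.1] 64.1
blob [ 304  343   40   41 1056] [755.4   1.4] [63.6 68.6] 72.9
blob [  89  350   53   43 1907] [ 671.  -319.1] [73.6 69.1] 75.5
blob [   0  431  152   49 4045] [ 787.  -368.4] [207.7  64.4] 72.7
```

```bash
cat > fit.py <<'E'
from h import *
from scipy.optimize import least_squares
specs=dict(large=('c',.054,(.478,-.258)),small=('c',.038,(.648,.112)),oblong=('r',(.064,.037),(.635,-.113),-26),square=('r',(.05,.05),(.494,.243),27))
for n in("top","scene"):
    d=dict(np.load(n+"0.npz"));P=pts(d);Z=P[...,2]
    hsv=cv2.cvtColor(d["pixels"],cv2.COLOR_RGB2HSV)
    tab=(abs(hsv[...,0].astype(int)-112)<12)&(hsv[...,1]>110)
    m=cv2.morphologyEx((~tab).astype(np.uint8),cv2.MORPH_OPEN,np.ones((2,2),np.uint8))
    tall=cv2.dilate((Z>0.018).astype(np.uint8),np.ones((7,7),np.uint8))
    k,l=cv2.connectedComponents(m)
    for nm,s in specs.items():
        uv=np.round(proj(d,[*s[2],0.009])[0]).astype(int)
        # label: most common in neighbourhood
        w=l[uv[1]-12:uv[1]+12,uv[0]-12:uv[0]+12]; lab=np.bincount(w[w>0]).argmax()
        cs,_=cv2.findContours((l==lab).astype(np.uint8),cv2.RETR_EXTERNAL,cv2.CHAIN_APPROX_NONE)
        c=max(cs,key=len)[:,0]; c=c[tall[c[:,1],c[:,0]]==0]; w=ray(d,c,0.006)[:,:2]
        if s[0]=='c':
            f=lambda p: np.hypot(*(w-p[:2]).T)-s[1]-p[2]
            r=least_squares(f,[*s[2],0],loss='soft_l1',f_scale=.001)
        else:
            def f(p):
                ca,sa=np.cos(p[2]),np.sin(p[2]); q=(w-p[:2])@np.array([[ca,-sa],[sa,ca]])
                a=abs(q)-np.array(s[1])-p[3]; return np.where(a[:,0]>a[:,1],a[:,0],a[:,1])
            r=least_squares(f,[*s[2],np.radians(s[3]),0],loss='soft_l1',f_scale=.001)
        x=r.x.copy()
        print(n,nm,len(c),np.round(x[:2]*1000,1),"ang",round(np.degrees(x[2]),1) if s[0]=='r' else '',"grow",round(x[-1]*1000,1),"rms",round(1000*np.sqrt(np.mean(r.fun**2)),2))
    uv=np.round(proj(d,[.428,.004,0.009])[0]).astype(int); lab=l[uv[1],uv[0]]; k=(l==lab).astype(np.uint8)
    dt=cv2.distanceTransform(k,cv2.DIST_L2,5); y,x=np.unravel_index(dt.argmax(),dt.shape)
    cs,_=cv2.findContours(k,cv2.RETR_EXTERNAL,cv2.CHAIN_APPROX_NONE);w=ray(d,cs[0][:,0],.006)
    print(n,"kidney inscribed",np.round(ray(d,(x,y),.006)[0]*1000),dt.max(),rect(w),"mean of area",np.round(ray(d,np.argwhere(k)[:,::-1],.006).mean(0)*1000))
from cell import status
s=status.observe();print(np.round(R.from_rotvec(s["ee_rot"]).as_matrix(),3))
E
python3 fit.py
```

```text
top large 125 [ 476.8 -261. ] ang  grow 0.8 rms 0.8
top small 52 [647.6 110.5] ang  grow 0.7 rms 0.67
top oblong 119 [ 634.1 -113.4] ang -25.6 grow 1.3 rms 0.65
top square 109 [494.2 241.8] ang 27.4 grow 1.1 rms 0.68
top kidney inscribed [418.   9.   6.] 18.984497 (array([428.5,   3.9]), array([ 99.7, 164.8]), 71.6) mean of area [426.  -1.   6.]
scene large 120 [ 482.2 -258.4] ang  grow 2.8 rms 1.25
scene small 62 [653.6 112.3] ang  grow 1.8 rms 0.75
scene oblong 150 [ 638.2 -111.5] ang -25.9 grow 2.4 rms 0.64
scene square 74 [499.5 242.9] ang 27.6 grow 3.4 rms 0.94
scene kidney inscribed [432.   9.   6.] 23.968996 (array([433.8,   5.8]), array([100.2, 173.1]), 72.0) mean of area [436.   0.   6.]
[[-0.001  0.936  0.352]
 [ 0.001  0.352 -0.936]
 [-1.    -0.    -0.001]]
```

```bash
cat > plan.py <<'E'
import sys
from h import *
from cell import status
s=status.observe();M=R.from_rotvec(s["ee_rot"]).as_matrix();p=np.array(s["position"])
yaw=np.degrees(np.arctan2(M[1,2],M[0,2]))
print("t",round(s["clock"],2),"pos",np.round(p,4),"yaw",round(yaw,1),"tilt",np.round(M[:,0],3),"F",np.round(s["force"],1),"w",round(s["width"],3),"j",np.round(s["joints"],2))
a=[float(v) for v in sys.argv[1:]]
for i in range(0,len(a),4):
    x,y,z,w=a[i:i+4]
    e=(w-yaw+180)%360-180
    print((x,y,z,w),"shift",np.round(M.T@(np.array([x,y,z])-p)/.8,4),"turn",round(-e/60,3))
E
python3 plan.py .4815 -.2545 .12 -69.4 .4815 -.2545 .015 -69.4
```

```text
t 0.1 pos [ 0.2198 -0.5845  0.1896] yaw -69.4 tilt [-0.001  0.001 -1.   ] F [-0.5  0.1 -0.8] w 1.004 j [ 1.11  0.44  0.02  1.57 -0.01  1.13 -0.08]
(0.4815, -0.2545, 0.12, -69.4) shift [ 0.0874  0.4514 -0.2709] turn 0.0
(0.4815, -0.2545, 0.015, -69.4) shift [ 0.2186  0.4514 -0.2707] turn 0.0
```

Emit:
step_arm:
  rows:
    - [-1,0.0,0.15,-0.09,0,0,0]
    - [-1,0.02,0.25,-0.15,0,0,0]
    - [-1,0.0874,0.4514,-0.2709,0,0,0]
    - [-1,0.0874,0.4514,-0.2709,0,0,0]
    - [-1,0.0874,0.4514,-0.2709,0,0,0]
    - [-1,0.0874,0.4514,-0.2709,0,0,0]
    - [-1,0.0874,0.4514,-0.2709,0,0,0]
    - [-1,0.0874,0.4514,-0.2709,0,0,0]
    - [-1,0.0874,0.4514,-0.2709,0,0,0]
    - [-1,0.0874,0.4514,-0.2709,0,0,0]
    - [-1,0.0874,0.4514,-0.2709,0,0,0]
    - [-1,0.0874,0.4514,-0.2709,0,0,0]

```text
clock: 1.1
position: [0.4839, -0.2503, 0.1194]
ee_rot: [0.937, 1.363, -0.934]
force: [-0.9, 0.1, 0.3]
width: 0.999
```

```bash
python3 plan.py .4815 -.2545 .12 -69.4 .4815 -.2545 .015 -69.4
```

```text
t 1.1 pos [ 0.4839 -0.2503  0.1194] yaw -69.0 tilt [-0.     0.002 -1.   ] F [-0.9  0.1  0.3] w 0.999 j [ 0.47  0.38 -0.12  1.85  0.06  0.91 -0.88]
(0.4815, -0.2545, 0.12, -69.4) shift [-0.0007 -0.0046  0.0038] turn 0.007
(0.4815, -0.2545, 0.015, -69.4) shift [ 0.1305 -0.0047  0.0042] turn 0.007
```

Emit:
step_arm:
  rows:
    - [-1,0,0,0,0,0,0]
    - [-1,0,0,0,0,0,0]

```text
clock: 1.27
position: [0.4808, -0.2565, 0.1204]
ee_rot: [0.941, 1.358, -0.942]
force: [-0.3, -0.4, -0.5]
width: 1.001
```

```bash
python3 plan.py .4815 -.2545 .12 -69.4 .4815 -.2545 .015 -69.4; python3 - <<'E'
from cell import cams
import cv2,numpy as np
o=[]
for n,(a,b) in dict(scene=(60,170),top=(380,180)).items():
    d=cams.get_image(n); c=d["pixels"][b:b+150,a:a+180,::-1]; o.append(cv2.resize(c,None,fx=2.2,fy=2.2))
cv2.imwrite("pics/a1.png",np.hstack(o))
E
```

```text
t 1.27 pos [ 0.4808 -0.2565  0.1204] yaw -69.5 tilt [-0.001 -0.001 -1.   ] F [-0.3 -0.4 -0.5] w 1.001 j [ 0.48  0.38 -0.12  1.85  0.06  0.91 -0.88]
(0.4815, -0.2545, 0.12, -69.4) shift [ 0.0005  0.0017 -0.002 ] turn -0.001
(0.4815, -0.2545, 0.015, -69.4) shift [ 0.1317  0.0019 -0.002 ] turn -0.001
```

View pics/a1.png

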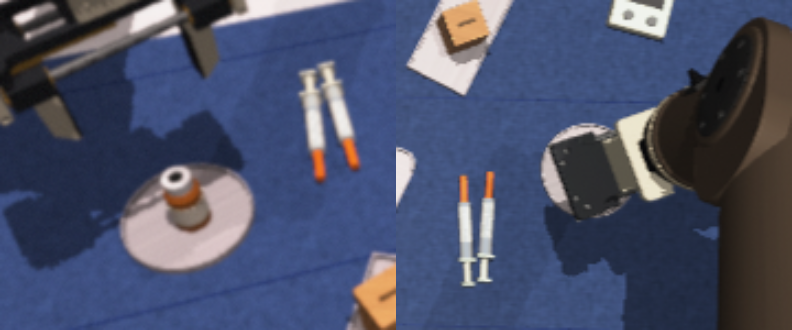

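Emit:
step_arm:
  rows:
    - [-1,0.04,0,0,0,0,0]
    - [-1,0.08,0,0,0,0,0]
    - [-1,0.11,0,0,0,0,0]
    - [-1,0.125,0,0,0,0,0]
    - [-1,0.131,0,0,0,0,0]
    - [-1,0.131,0,0,0,0,0]
    - [-1,0.131,0,0,0,0,0]
    - [-1,0.131,0,0,0,0,0]

```text
clock: 2.03
position: [0.4825, -0.2559, 0.0168]
ee_rot: [0.941, 1.356, -0.94]
force: [1.0, 0.1, 0.2]
width: 0.998
```

Emit:
step_arm:
  rows:
    - [0,0,0,0,0,0,0]
    - [0.3,0,0,0,0,0,0]
    - [0.5,0,0,0,0,0,0]
    - [1,0,0,0,0,0,0]
    - [1,0,0,0,0,0,0]
    - [1,0,0,0,0,0,0]
    - [1,0,0,0,0,0,0]
    - [1,0,0,0,0,0,0]
  newtons: 15

```text
clock: 2.7
position: [0.4817, -0.255, 0.0156]
ee_rot: [0.94, 1.358, -0.94]
force: [0.3, 0.3, -0.3]
width: 0.469
```

```bash
python3 plan.py .423 .006 .12 -18  .423 .006 .016 -18; cat > snap.py <<'E'
import sys,cv2,numpy as np
from cell import cams
from h import *
# name x y z
name=sys.argv[1];P=[float(v) for v in sys.argv[2:5]];o=[]
for n in("scene","top"):
    d=cams.get_image(n);np.savez(f"{n}_{name}.npz",**d);u,v=np.round(proj(d,P)[0]).astype(int)
    a=np.clip(u-60,0,520);b=np.clip(v-60,0,360)
    o.append(cv2.resize(d["pixels"][b:b+120,a:a+120,::-1],None,fx=3.3,fy=3.3,interpolation=cv2.INTER_CUBIC))
    print(n,"crop origin",a,b)
cv2.imwrite(f"pics/{name}.png",np.hstack(o))
E
python3 snap.py v1 .48 -.255 .05
```

```text
t 2.7 pos [ 0.4817 -0.255   0.0156] yaw -69.4 tilt [-0. -0. -1.] F [ 0.3  0.3 -0.3] w 0.469 j [ 0.47  0.52 -0.11  1.94  0.09  0.68 -0.9 ]
(0.423, 0.006, 0.12, -18.0) shift [-0.1305  0.0461 -0.3312] turn -0.856
(0.423, 0.006, 0.016, -18.0) shift [-0.0005  0.0461 -0.3312] turn -0.856
scene crop origin 81 193
top crop origin 411 196
```

View pics/v1.png

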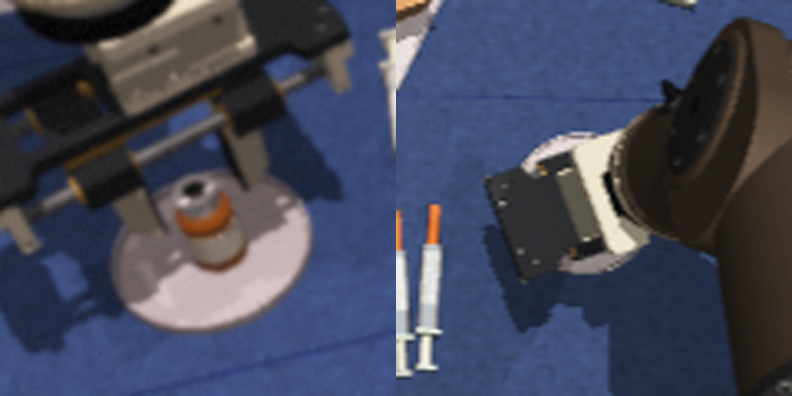

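```bash
python3 - <<'E'
from h import *
d=dict(np.load("scene_v1.npz"))
t=np.array([.4817,-.255,.0156]);z=np.array([.352,-.936,0]);y=np.array([.936,.352,0])
for nm,P in dict(tcp=t,f1=t+z*.022,f2=t-z*.022,f1n=t+z*.022+y*.0095,f2n=t-z*.022+y*.0095,grasp=t+[0,0,.019]).items():
    print(nm,np.round((proj(d,P)[0]-[81,193])*3.3))
P=pts(d);Z=P[...,2]
for u,v in[(196,187),(205,250),(225,265),(150,215),(250,165)]:
    a,b=int(81+u/3.3),int(193+v/3.3);print(u,v,np.round(P[b,a],4))
E
```

```text
tcp [216. 238.]
f1 [179. 258.]
f2 [253. 219.]
f1n [187. 269.]
f2n [260. 230.]
grasp [207. 218.]
196 187 [ 0.478  -0.2547  0.0602]
205 250 [ 0.4956 -0.2593  0.0274]
225 265 [ 0.4957 -0.2534  0.0092]
150 215 [ 0.5003 -0.2768  0.0711]
250 165 [ 0.482  -0.2246  0.0714]
```

```bash
python3 - <<'E'
from h import *
d=dict(np.load("scene_v1.npz"));P=pts(d);px=d["pixels"]
for u in (130,150,165,175,185):
  for v in range(190,290,12):
    a,b=int(81+u/3.3),int(193+v/3.3);print(u,v,np.round(P[b,a],3),px[b,a])
cv2.imwrite("pics/v1z.png",cv2.resize(px[230:290,105:175,::-1],None,fx=9,fy=9,interpolation=cv2.INTER_CUBIC))
E
```

```text
130 190 [ 0.524 -0.273  0.123] [28 26 27]
130 202 [ 0.503 -0.282  0.088] [89 79 69]
130 214 [ 0.503 -0.284  0.081] [88 80 70]
130 226 [ 0.505 -0.287  0.072] [90 82 74]
130 238 [ 0.456 -0.305  0.002] [118 105 107]
130 250 [ 0.464 -0.305  0.003] [123 109 110]
130 262 [ 0.473 -0.306  0.002] [110  98  98]
130 274 [ 0.484 -0.305  0.005] [107  95  96]
130 286 [ 0.489 -0.306  0.003] [111  98  99]
150 190 [ 0.423 -0.292  0.002] [30 34 56]
150 202 [ 0.498 -0.274  0.079] [61 55 49]
150 214 [ 0.5   -0.276  0.074] [85 76 67]
150 226 [ 0.5   -0.279  0.063] [89 80 69]
150 238 [ 0.458 -0.295  0.001] [106  94  93]
150 250 [ 0.467 -0.295  0.002] [110  98  99]
150 262 [ 0.475 -0.295  0.002] [119 105 108]
150 274 [ 0.484 -0.296  0.001] [129 116 116]
150 286 [ 0.493 -0.295  0.004] [125 111 110]
165 190 [ 0.429 -0.282  0.006] [91 84 90]
165 202 [ 0.436 -0.284  0.002] [125 113 113]
165 214 [ 0.443 -0.284  0.002] [127 111 114]
165 226 [ 0.452 -0.285  0.002] [79 70 71]
165 238 [ 0.463 -0.285  0.003] [110  98  98]
165 250 [ 0.471 -0.285  0.004] [107  95  96]
165 262 [ 0.48  -0.286  0.004] [115 102 103]
165 2
[... 191 characters left out ...]
-0.269  0.048] [116  80  69]
175 226 [ 0.456 -0.279  0.004] [114  92  89]
175 238 [ 0.465 -0.28   0.003] [107  95  97]
175 250 [ 0.47  -0.281  0.001] [118 106 106]
175 262 [ 0.482 -0.28   0.004] [117 103 104]
175 274 [ 0.491 -0.281  0.005] [196 178 176]
175 286 [ 0.496 -0.282  0.003] [202 180 181]
185 190 [ 0.479 -0.26   0.061] [39 35 35]
185 202 [ 0.49  -0.26   0.063] [191 177 177]
185 214 [ 0.49  -0.262  0.055] [101  84  80]
185 226 [ 0.489 -0.265  0.043] [130  67  25]
185 238 [ 0.49  -0.268  0.033] [102  86  79]
185 250 [ 0.474 -0.275  0.004] [105  95  94]
185 262 [ 0.482 -0.276  0.003] [129 113 114]
185 274 [ 0.49  -0.276  0.001] [203 183 185]
185 286 [ 0.497 -0.277  0.001] [203 183 185]
```

View pics/v1z.png

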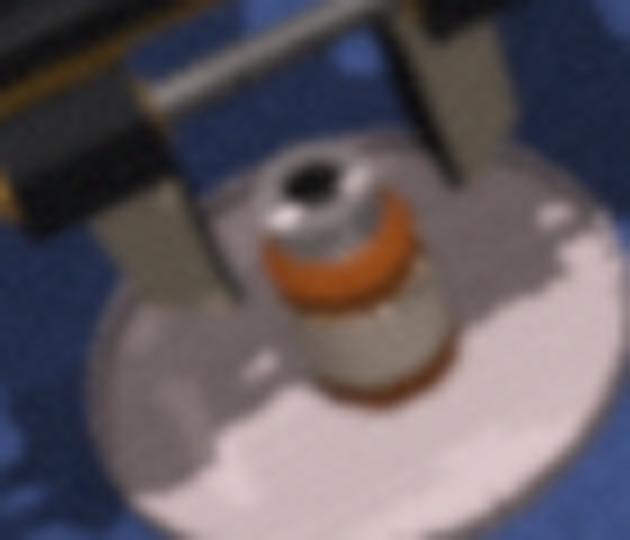

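Emit:
step_arm:
  rows:
    - [1,0,0,0,0,0,0]
    - [1,0,0,0,0,0,0]
    - [1,0,0,0,0,0,0]
    - [1,0,0,0,0,0,0]
    - [1,0,0,0,0,0,0]
    - [1,0,0,0,0,0,0]

```text
clock: 3.3
position: [0.4818, -0.2551, 0.0156]
ee_rot: [0.94, 1.358, -0.94]
force: [-0.1, -0.3, -1.2]
width: 0.24
```

```bash
python3 plan.py; python3 snap.py v2 .48 -.255 .05
```

```text
t 3.3 pos [ 0.4818 -0.2551  0.0156] yaw -69.4 tilt [ 0. -0. -1.] F [-0.1 -0.3 -1.2] w 0.24 j [ 0.47  0.52 -0.11  1.94  0.09  0.68 -0.9 ]
scene crop origin 81 193
top crop origin 411 196
```

View pics/v2.png

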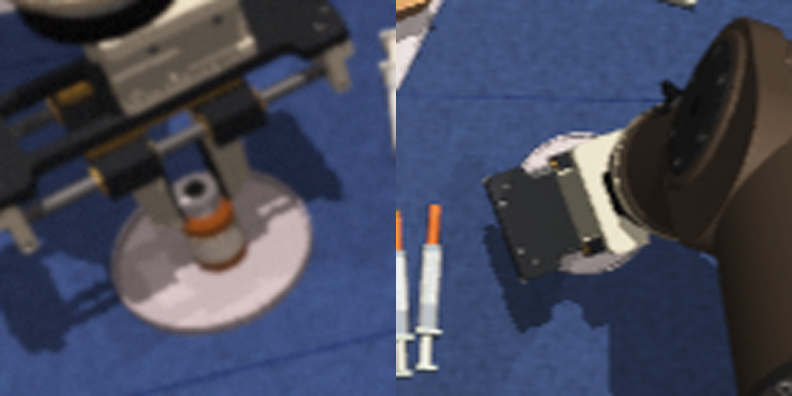

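```bash
python3 - <<'E'
from h import *
t=np.array([.4818,-.2551]);Y=np.array([.936,.352]);Zt=np.array([.352,-.936])
for nm in("scene_v1","scene_v2"):
    d=dict(np.load(nm+".npz"));P=pts(d)
    q=P[...,:2]-t; a=q@Y;b=q@Zt;z=P[...,2]
    h=.0216 if nm.endswith("1") else .011
    for s in(1,-1):
        m=(s*b>h)&(s*b<h+.024)&(a>-.0)&(a<.035)&(z>.02)&(z<.12)
        vv=np.sort(z[m]); print(nm,s,m.sum(),"min z",np.round(vv[:6],4),"a",np.round(np.percentile(a[m],[5,50,95]),3),"b",np.round(np.percentile(b[m],[2,98]),3))
        hist=np.histogram(z[m],np.arange(.02,.125,.01));print(hist[0])
        for zz in np.arange(.05,.12,.01):
            k=m&(abs(z-zz)<.004)
            if k.sum(): print("  z",round(zz,3),"a",np.round(np.median(a[k]),3),"col",np.median(d["pixels"][k],0))
E
```

```text
scene_v1 1 151 min z [0.0527 0.053  0.0532 0.0535 0.0541 0.0548] a [0.008 0.01  0.012] b [0.022 0.039]
[ 0  0  0 13 38 38 43 19  0  0]
  z 0.05 a 0.01 col [112.   99.5  92.5]
  z 0.06 a 0.009 col [92.5 83.  74. ]
  z 0.07 a 0.009 col [89. 80. 70.]
  z 0.08 a 0.01 col [88. 80. 70.]
  z 0.09 a 0.01 col [84. 75. 68.]
scene_v1 -1 163 min z [0.0509 0.0531 0.0532 0.0548 0.0562 0.0567] a [0.007 0.01  0.011] b [-0.039 -0.022]
[ 0  0  0 15 32 37 43 27  7  2]
  z 0.05 a 0.009 col [76. 68. 65.]
  z 0.06 a 0.01 col [86.  77.5 69.5]
  z 0.07 a 0.01 col [89. 80. 70.]
  z 0.08 a 0.01 col [89. 79. 70.]
  z 0.09 a 0.01 col [80. 73. 65.]
  z 0.1 a 0.009 col [63. 56. 49.]
  z 0.11 a 0.002 col [77. 71. 76.]
scene_v2 1 181 min z [0.0201 0.0207 0.0216 0.0221 0.0227 0.0228] a [0.004 0.01  0.012] b [0.011 0.028]
[12 11  7 15 32 43 41 20  0  0]
  z 0.05 a 0.009 col [104.  79.  63.]
  z 0.06 a 0.009 col [92. 82. 73.]
  z 0.07 a 0.01 col [90. 81. 71.]
  z 0.08 a 0.01 col [89. 80. 70.]
  z 0.09 a 0.01 col [82. 75. 67.]
scene_v2 -1 179 min z [0.022  0.0256 0.0257 0.0302 0.0313 0.0324] a [0.004 0.009 0.012] b [-0.028 -0.011]
[ 3  5  6 12 37 38 39 31  6  2]
  z 0.05 a 0.008 col [89.  58.5 34. ]
  z 0.06 a 0.01 col [89. 79. 70.]
  z 0.07 a 0.009 col [89.  79.5 69. ]
  z 0.08 a 0.009 col [89. 80. 70.]
  z 0.09 a 0.01 col [78. 71. 65.]
  z 0.1 a 0.009 col [62.  54.5 47.5]
  z 0.11 a 0.01 col [66. 56. 46.]
```

Emit:
step_arm:
  rows:
    - [-0.3,0,0,0,0,0,0]
    - [-0.3,0,0,0,0,0,0]
    - [-0.3,0,0,0,0,0,0]
    - [-0.3,0,0,0,0,0,0]
    - [-0.3,0,0,0,0,0,0]
    - [-0.3,0.015,0,0,0,0,0]
    - [-0.3,0.03,0,0,0,0,0]
    - [-0.3,0.04,0,0,0,0,0]
    - [-0.3,0.044,0,0,0,0,0]
    - [-0.3,0.044,0,0,0,0,0]
    - [-0.3,0.044,0,0,0,0,0]

```text
clock: 4.32
position: [0.4818, -0.2551, -0.0195]
ee_rot: [0.94, 1.358, -0.94]
force: [0.1, -0.9, 0.3]
width: 0.65
```

Emit:
step_arm:
  rows:
    - [1,0,0,0,0,0,0]
    - [1,0,0,0,0,0,0]
    - [1,0,0,0,0,0,0]
    - [1,0,0,0,0,0,0]
    - [1,0,0,0,0,0,0]
    - [1,0,0,0,0,0,0]
    - [1,0,0,0,0,0,0]
    - [1,0,0,0,0,0,0]

```text
clock: 4.98
position: [0.4819, -0.2552, -0.0194]
ee_rot: [0.94, 1.358, -0.94]
force: [0.0, -0.6, 2.6]
width: 0.321
```

```bash
python3 plan.py .425 .006 .10 -69.4  .425 .006 -.018 -69.4;python3 snap.py v3 .48 -.255 .05
```

```text
t 4.98 pos [ 0.4819 -0.2552 -0.0194] yaw -69.4 tilt [ 0. -0. -1.] F [ 0.  -0.6  2.6] w 0.321 j [ 0.46  0.58 -0.1   1.97  0.1   0.61 -0.91]
(0.425, 0.006, 0.1, -69.4) shift [-0.1493  0.0484 -0.3306] turn 0.0
(0.425, 0.006, -0.018, -69.4) shift [-0.0018  0.0483 -0.3306] turn 0.0
scene crop origin 81 193
top crop origin 411 196
```

View pics/v3.png

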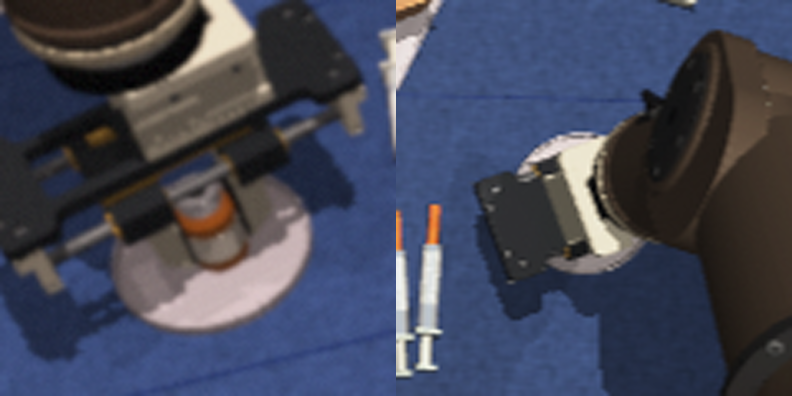

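Emit:
step_arm:
  rows:
    - [1,-0.02,0,0,0,0,0]
    - [1,-0.06,0,0,0,0,0]
    - [1,-0.1,0,0,0,0,0]
    - [1,-0.12,0.005,-0.033,0,0,0]
    - [1,-0.12,0.012,-0.083,0,0,0]
    - [1,-0.12,0.019,-0.132,0,0,0]
    - [1,-0.12,0.026,-0.18,0,0,0]
    - [1,-0.12,0.033,-0.23,0,0,0]
    - [1,-0.12,0.041,-0.28,0,0,0]
    - [1,-0.12,0.0455,-0.312,0,0,0]
    - [1,-0.12,0.048,-0.3306,0,0,0]
    - [1,-0.12,0.048,-0.3306,0,0,0]

```text
clock: 6.08
position: [0.4235, 0.0097, 0.0764]
ee_rot: [0.937, 1.361, -0.936]
force: [-0.2, 1.1, -1.8]
width: 0.326
```

Emit:
step_arm:
  rows:
    - [1,0.03,0,0,0,0,0]
    - [1,0.06,0,0,0,0,0]
    - [1,0.09,0,0,0,0,0]
    - [1,0.105,0,0,0,0,0]
    - [1,0.113,0,0,0,0,0]
    - [1,0.117,0,0,0,0,0]
    - [1,0.117,0,0,0,0,0]
    - [1,0.117,0,0,0,0,0]

```text
clock: 6.75
position: [0.4251, 0.0058, -0.0167]
ee_rot: [0.941, 1.357, -0.94]
force: [0.5, -0.1, -1.5]
width: 0.322
```

```bash
python3 plan.py;python3 snap.py v4 .425 .006 .05
```

```text
t 6.75 pos [ 0.4251  0.0058 -0.0167] yaw -69.4 tilt [ 0.001 -0.    -1.   ] F [ 0.5 -0.1 -1.5] w 0.322 j [-0.01  0.45 -0.17  2.25  0.16  0.46 -1.52]
scene crop origin 216 141
top crop origin 302 216
```

View pics/v4.png

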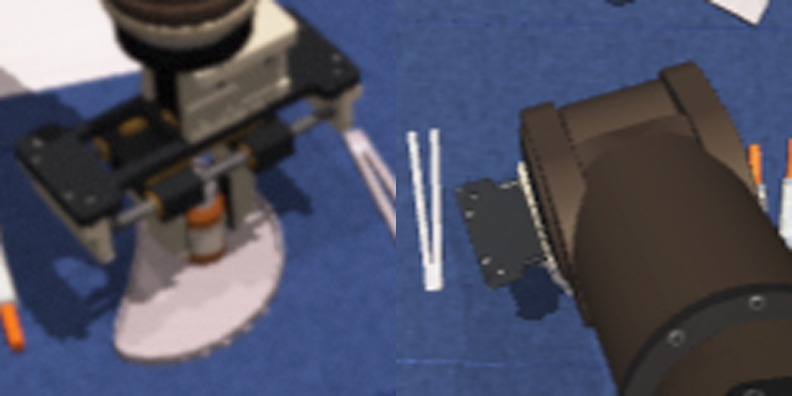

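Emit:
step_arm:
  rows:
    - [1,0.003,0,0,0,0,0]
    - [1,0.0033,0,0,0,0,0]
    - [0,0.0033,0,0,0,0,0]
    - [0,0.0033,0,0,0,0,0]
    - [-1,0.0033,0,0,0,0,0]
    - [-1,0.0033,0,0,0,0,0]
    - [-1,0.0033,0,0,0,0,0]
    - [-1,0.0033,0,0,0,0,0]
    - [-1,-0.03,0,0,0,0,0]
    - [-1,-0.07,0,0,0,0,0]
    - [-1,-0.11,0,0,0,0,0]
    - [-1,-0.12,0,0,0,0,0]

```text
clock: 7.85
position: [0.4267, 0.0064, 0.0826]
ee_rot: [0.942, 1.354, -0.937]
force: [1.8, -0.5, -0.9]
width: 0.98
```

```bash
python3 plan.py .6545 .1105 .08 -69.4 .6545 .1105 -.0125 -69.4
```

```text
t 7.85 pos [0.4267 0.0064 0.0826] yaw -69.4 tilt [ 0.005  0.    -1.   ] F [ 1.8 -0.5 -0.9] w 0.98 j [ 0.04  0.27 -0.22  2.16  0.09  0.72 -1.44]
(0.6545, 0.1105, 0.08, -69.4) shift [ 0.0048  0.3123 -0.0216] turn 0.0
(0.6545, 0.1105, -0.0125, -69.4) shift [ 0.1204  0.3117 -0.0217] turn 0.0
```

Emit:
step_arm:
  rows:
    - [-1,0,0.05,-0.0035,0,0,0]
    - [-1,0,0.1,-0.007,0,0,0]
    - [-1,0,0.15,-0.01,0,0,0]
    - [-1,0,0.2,-0.014,0,0,0]
    - [-1,0,0.25,-0.017,0,0,0]
    - [-1,0,0.29,-0.02,0,0,0]
    - [-1,0,0.31,-0.021,0,0,0]
    - [-1,0,0.313,-0.0215,0,0,0]
    - [-1,0,0.313,-0.0215,0,0,0]
    - [-1,0,0.313,-0.0215,0,0,0]
    - [-1,0,0.313,-0.0215,0,0,0]
    - [-1,0,0.313,-0.0215,0,0,0]

```text
clock: 8.85
position: [0.652, 0.1094, 0.079]
ee_rot: [0.94, 1.358, -0.941]
force: [0.4, 0.1, 0.1]
width: 1.0
```

```bash
python3 plan.py .6545 .1105 -.0125 -69.4; python3 snap.py p1 .6545 .1105 .05
```

```text
t 8.85 pos [0.652  0.1094 0.079 ] yaw -69.4 tilt [-0.    -0.001 -1.   ] F [0.4 0.1 0.1] w 1.0 j [-0.13  0.6  -0.18  1.59  0.13  0.96 -1.56]
(0.6545, 0.1105, -0.0125, -69.4) shift [ 0.1144  0.0035 -0.0003] turn -0.0
scene crop origin 307 222
top crop origin 262 122
```

View pics/p1.png

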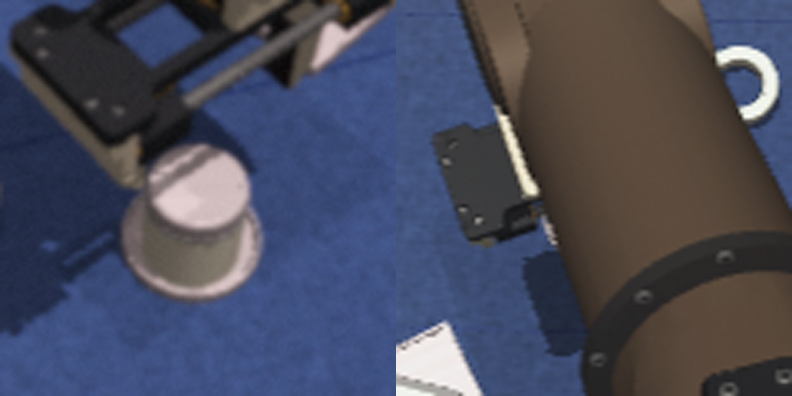

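Emit:
step_arm:
  rows:
    - [-1,0.04,0.002,0,0,0,0]
    - [-1,0.07,0.0035,0,0,0,0]
    - [-1,0.095,0.0035,0,0,0,0]
    - [-1,0.11,0.0035,0,0,0,0]
    - [-1,0.1145,0.0035,0,0,0,0]
    - [-1,0.1145,0.0035,0,0,0,0]
    - [-1,0.1145,0.0035,0,0,0,0]

```text
clock: 9.53
position: [0.6562, 0.1114, -0.0118]
ee_rot: [0.941, 1.357, -0.939]
force: [0.4, -0.5, 0.2]
width: 1.001
```

Emit:
step_arm:
  rows:
    - [1,0,0,0,0,0,0]
    - [1,0,0,0,0,0,0]
    - [1,0,0,0,0,0,0]
    - [1,0,0,0,0,0,0]
    - [1,0,0,0,0,0,0]
    - [1,0,0,0,0,0,0]
    - [1,0,0,0,0,0,0]
    - [1,0,0,0,0,0,0]
    - [1,0,0,0,0,0,0]
  newtons: 20

```text
clock: 10.28
position: [0.6556, 0.1111, -0.0127]
ee_rot: [0.94, 1.358, -0.94]
force: [0.2, -0.4, 1.9]
width: 0.575
```

```bash
python3 plan.py .4785 -.260 .06 -69.4  .4785 -.260 -.0125 -69.4
```

```text
t 10.28 pos [ 0.6556  0.1111 -0.0127] yaw -69.4 tilt [ 0. -0. -1.] F [ 0.2 -0.4  1.9] w 0.575 j [-0.14  0.71 -0.17  1.64  0.15  0.8  -1.59]
(0.4785, -0.26, 0.06, -69.4) shift [-0.0908 -0.3705  0.3563] turn 0.0
(0.4785, -0.26, -0.0125, -69.4) shift [-2.000e-04 -3.705e-01  3.563e-01] turn 0.0
```

Emit:
step_arm:
  rows:
    - [1,-0.02,0,0,0,0,0]
    - [1,-0.06,0,0,0,0,0]
    - [1,-0.1,0,0,0,0,0]
    - [1,-0.12,-0.02,0.019,0,0,0]
    - [1,-0.12,-0.05,0.048,0,0,0]
    - [1,-0.12,-0.085,0.082,0,0,0]
    - [1,-0.12,-0.12,0.115,0,0,0]
    - [1,-0.12,-0.155,0.149,0,0,0]
    - [1,-0.12,-0.19,0.183,0,0,0]
    - [1,-0.12,-0.225,0.216,0,0,0]
    - [1,-0.12,-0.255,0.245,0,0,0]
    - [1,-0.12,-0.275,0.264,0,0,0]

```text
clock: 11.28
position: [0.5215, -0.1678, 0.083]
ee_rot: [0.941, 1.357, -0.945]
force: [1.3, 0.2, -1.3]
width: 0.577
```

Emit:
step_arm:
  rows:
    - [1,0,-0.02,0.02,0,0,0]
    - [1,0,-0.05,0.048,0,0,0]
    - [1,0,-0.08,0.077,0,0,0]
    - [1,0,-0.0955,0.0923,0,0,0]
    - [1,0,-0.0955,0.0923,0,0,0]
    - [1,0,-0.0955,0.0923,0,0,0]
    - [1,0,-0.0955,0.0923,0,0,0]

```text
clock: 11.87
position: [0.4788, -0.2589, 0.0831]
ee_rot: [0.94, 1.359, -0.939]
force: [0.4, 0.4, -1.2]
width: 0.578
```

```bash
python3 plan.py  .4785 -.260 -.0125 -69.4; python3 snap.py p2 .4785 -.26 .1
```

```text
t 11.87 pos [ 0.4788 -0.2589  0.0831] yaw -69.4 tilt [ 0.     0.001 -1.   ] F [ 0.4  0.4 -1.2] w 0.578 j [ 0.52  0.43 -0.16  1.89  0.09  0.83 -0.9 ]
(0.4785, -0.26, -0.0125, -69.4) shift [ 0.1195 -0.0009  0.0013] turn 0.001
scene crop origin 71 176
top crop origin 419 195
```

View pics/p2.png

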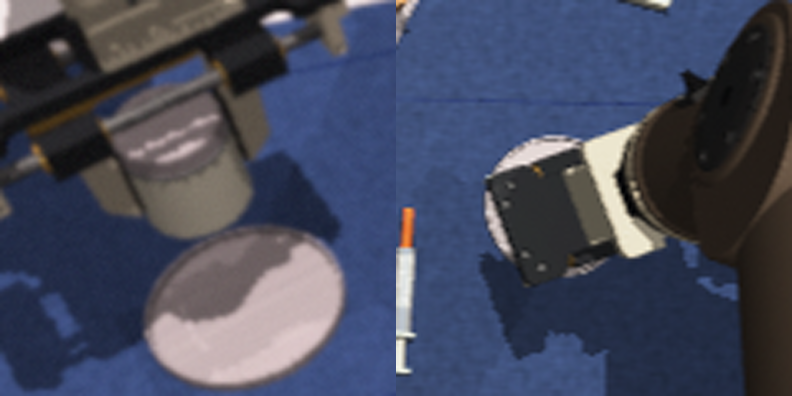

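Emit:
step_arm:
  rows:
    - [1,0.03,0,0.001,0,0,0]
    - [1,0.06,0,0.001,0,0,0]
    - [1,0.09,0,0.001,0,0,0]
    - [1,0.105,0,0.001,0,0,0]
    - [1,0.113,0,0.001,0,0,0]
    - [1,0.117,0,0.001,0,0,0]
    - [1,0.1195,0,0.001,0,0,0]
    - [1,0.1195,0,0.001,0,0,0]
    - [1,0.1195,0,0.001,0,0,0]

```text
clock: 12.72
position: [0.4794, -0.2607, -0.0116]
ee_rot: [0.94, 1.357, -0.94]
force: [0.2, -0.1, -1.0]
width: 0.577
```

```bash
python3 plan.py; python3 snap.py p3 .4785 -.26 .03; cp scene_p3.npz a.npz; cat > potfit.py <<'E'
E
python3 - <<'E'
from h import *
d=dict(np.load("scene_p3.npz"));P=pts(d)
q=P[...,:2]-[.4785,-.26]
m=(np.hypot(q[...,0],q[...,1])<.04)&(P[...,2]>.015)&(P[...,2]<.05)
w=P[m]; near=w[(w[:,0]>.49)]
from scipy.optimize import least_squares
r=least_squares(lambda p:np.hypot(near[:,0]-p[0],near[:,1]-p[1])-.027,[.478,-.26],loss='soft_l1',f_scale=.001)
print("pot axis scene",r.x,len(near),np.std(r.fun))
E
```

```text
t 12.72 pos [ 0.4794 -0.2607 -0.0116] yaw -69.4 tilt [ 0.001 -0.001 -1.   ] F [ 0.2 -0.1 -1. ] w 0.577 j [ 0.5   0.57 -0.14  1.96  0.13  0.62 -0.93]
scene crop origin 82 200
top crop origin 411 197
pot axis scene [ 0.47712168 -0.26275085] 376 0.002628871833456704
```

View pics/p3.png

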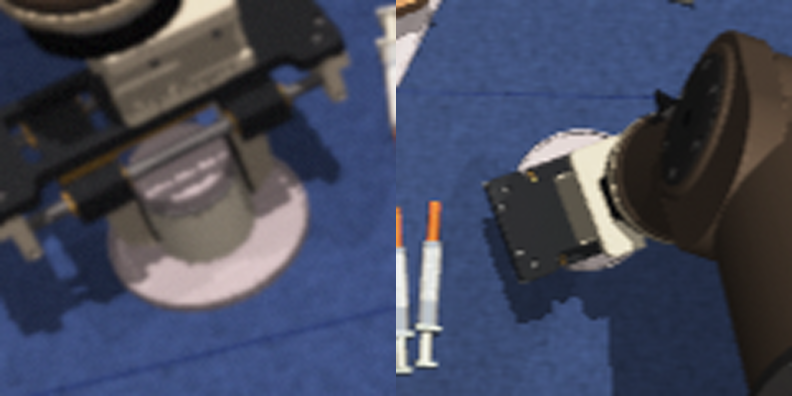

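Emit:
step_arm:
  rows:
    - [1,0.0012,0,0,0,0,0]
    - [0,0.0012,0,0,0,0,0]
    - [-1,0.0012,0,0,0,0,0]
    - [-1,0.0012,0,0,0,0,0]
    - [-1,0.0012,0,0,0,0,0]
    - [-1,0.0012,0,0,0,0,0]
    - [-1,0.0012,0,0,0,0,0]
    - [-1,-0.03,0,0,0,0,0]
    - [-1,-0.07,0,0,0,0,0]
    - [-1,-0.11,0,0,0,0,0]
    - [-1,-0.12,0,0,0,0,0]
    - [-1,-0.12,0,0,0,0,0]

```text
clock: 13.82
position: [0.4806, -0.2615, 0.0863]
ee_rot: [0.94, 1.353, -0.939]
force: [0.4, -1.1, -0.4]
width: 1.002
```

```bash
python3 plan.py .4251 .0058 .083 -69.4
```

```text
t 13.82 pos [ 0.4806 -0.2615  0.0863] yaw -69.4 tilt [ 0.005 -0.002 -1.   ] F [ 0.4 -1.1 -0.4] w 1.002 j [ 0.52  0.43 -0.16  1.88  0.09  0.83 -0.9 ]
(0.4251, 0.0058, 0.083, -69.4) shift [ 0.003   0.0526 -0.3372] turn 0.0
```

Emit:
step_arm:
  rows:
    - [-1,0,0.008,-0.05,0,0,0]
    - [-1,0,0.016,-0.1,0,0,0]
    - [-1,0,0.024,-0.15,0,0,0]
    - [-1,0,0.032,-0.2,0,0,0]
    - [-1,0,0.04,-0.25,0,0,0]
    - [-1,0,0.048,-0.3,0,0,0]
    - [-1,0,0.0525,-0.325,0,0,0]
    - [-1,0,0.0535,-0.336,0,0,0]
    - [-1,0,0.0535,-0.336,0,0,0]
    - [-1,0,0.0535,-0.336,0,0,0]
    - [-1,0,0.0535,-0.336,0,0,0]

```text
clock: 14.73
position: [0.4242, 0.0043, 0.0831]
ee_rot: [0.941, 1.358, -0.943]
force: [1.1, -0.3, 0.5]
width: 1.0
```

```bash
python3 plan.py .4251 .0058 -.0195 -69.4;  python3 snap.py p4 .4785 -.26 .03
python3 - <<'E'
from h import *
for n in("scene","top"):
    d=dict(np.load(n+"_p4.npz"));P=pts(d)
    q=np.hypot(P[...,0]-.479,P[...,1]+.26)
    t=P[(q<.045)&(P[...,2]>.055)&(P[...,2]<.085)]
    print(n,"pot top",rect(t),np.round(np.percentile(t[:,2],[10,90]),3))
E
```

```text
t 14.73 pos [0.4242 0.0043 0.0831] yaw -69.5 tilt [-0.001 -0.001 -1.   ] F [ 1.1 -0.3  0.5] w 1.0 j [ 0.09  0.27 -0.27  2.15  0.11  0.73 -1.46]
(0.4251, 0.0058, -0.0195, -69.4) shift [ 0.1283  0.0018 -0.0014] turn -0.002
scene crop origin 82 200
top crop origin 411 197
scene pot top (array([ 478.5, -261.4]), array([50.8, 51.7]), 78.6) [0.06  0.066]
top pot top (array([ 477.7, -257.5]), array([50.7, 51.3]), 86.4) [0.061 0.068]
```

View pics/p4.png

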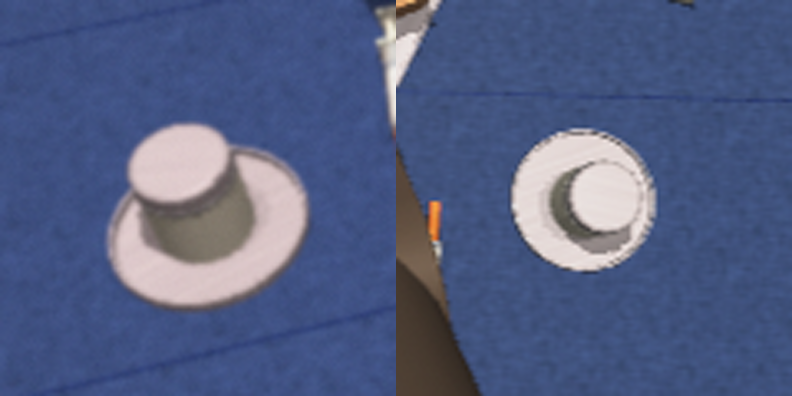

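Emit:
step_arm:
  rows:
    - [-1,0.04,0.0015,-0.001,0,0,0]
    - [-1,0.08,0.0015,-0.001,0,0,0]
    - [-1,0.11,0.0015,-0.001,0,0,0]
    - [-1,0.122,0.0015,-0.001,0,0,0]
    - [-1,0.128,0.0015,-0.001,0,0,0]
    - [-1,0.128,0.0015,-0.001,0,0,0]
    - [-1,0.128,0.0015,-0.001,0,0,0]
    - [-1,0.128,0.0015,-0.001,0,0,0]

```text
clock: 15.5
position: [0.4259, 0.0069, -0.018]
ee_rot: [0.941, 1.357, -0.94]
force: [-0.2, -0.3, -1.3]
width: 1.001
```

Emit:
step_arm:
  rows:
    - [1,0,0,0,0,0,0]
    - [1,0,0,0,0,0,0]
    - [1,0,0,0,0,0,0]
    - [1,0,0,0,0,0,0]
    - [1,0,0,0,0,0,0]
    - [1,0,0,0,0,0,0]
    - [1,0,0,0,0,0,0]
    - [1,0,0,0,0,0,0]
    - [1,0,0,0,0,0,0]
    - [1,0,0,0,0,0,0]
    - [1,0,0,0,0,0,0]
    - [1,0,0,0,0,0,0]
  newtons: 15

```text
clock: 16.5
position: [0.425, 0.0072, -0.0188]
ee_rot: [0.94, 1.358, -0.94]
force: [0.4, -0.5, -0.6]
width: 0.322
```

```bash
python3 plan.py .6495 .1115 .083 -69.4; python3 - <<'E'
from h import *
d=dict(np.load("scene_p4.npz"))
c=d["pixels"][255:325,330:400,::-1]; cv2.imwrite("pics/sd.png",cv2.resize(c,None,fx=8,fy=8,interpolation=cv2.INTER_CUBIC))
hsv=cv2.cvtColor(d["pixels"],cv2.COLOR_RGB2HSV)
tab=(abs(hsv[...,0].astype(int)-112)<12)&(hsv[...,1]>110)
m=(~tab).astype(np.uint8);k,l=cv2.connectedComponents(m)
u,v=np.round(proj(d,[.65,.111,.005])[0]).astype(int);cs,_=cv2.findContours((l==l[v,u]).astype(np.uint8),cv2.RETR_EXTERNAL,cv2.CHAIN_APPROX_NONE)
e=cv2.fitEllipse(cs[0]);print(u,v,e,ray(d,e[0],.006),ray(d,e[0],.0045))
E
```

```text
t 16.5 pos [ 0.425   0.0072 -0.0188] yaw -69.4 tilt [ 0. -0. -1.] F [ 0.4 -0.5 -0.6] w 0.322 j [ 0.02  0.46 -0.21  2.24  0.21  0.46 -1.57]
(0.6495, 0.1115, 0.083, -69.4) shift [-0.1273  0.3085 -0.0233] turn 0.0
364 294 ((364.6006774902344, 293.9291687011719), (38.91865158081055, 44.068084716796875), 101.96041870117188) [[0.65115963 0.11133581 0.006     ]] [[0.65031387 0.111772   0.0045    ]]
```

View pics/sd.png

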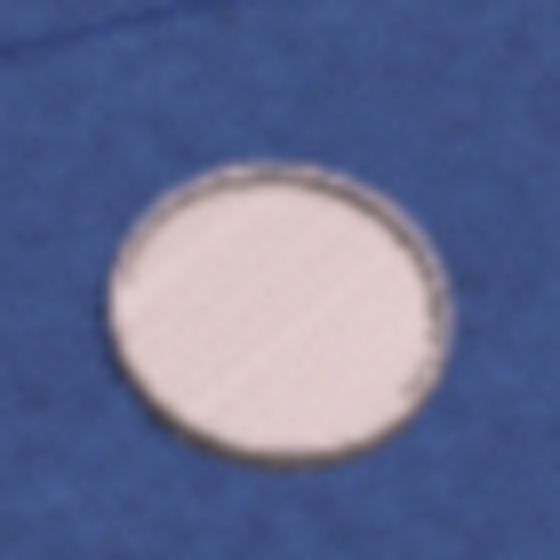

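Emit:
step_arm:
  rows:
    - [1,-0.02,0,0,0,0,0]
    - [1,-0.06,0,0,0,0,0]
    - [1,-0.1,0,0,0,0,0]
    - [1,-0.12,0.03,-0.002,0,0,0]
    - [1,-0.12,0.075,-0.005,0,0,0]
    - [1,-0.12,0.12,-0.009,0,0,0]
    - [1,-0.12,0.165,-0.013,0,0,0]
    - [1,-0.12,0.21,-0.016,0,0,0]
    - [1,-0.12,0.25,-0.019,0,0,0]
    - [1,-0.12,0.285,-0.022,0,0,0]
    - [1,-0.12,0.3085,-0.023,0,0,0]
    - [1,-0.12,0.3085,-0.023,0,0,0]

```text
clock: 17.5
position: [0.6523, 0.1138, 0.0764]
ee_rot: [0.941, 1.359, -0.937]
force: [-0.4, 0.5, -1.5]
width: 0.321
```

Emit:
step_arm:
  rows:
    - [1,0,0,0,0,0,0]
    - [1,0,0,0,0,0,0]
    - [1,0,0,0,0,0,0]

```text
clock: 17.75
position: [0.6484, 0.1104, 0.077]
ee_rot: [0.94, 1.359, -0.942]
force: [-0.3, -0.4, -2.2]
width: 0.323
```

```bash
python3 plan.py .6495 .1112 -.0192 -69.4
```

```text
t 17.75 pos [0.6484 0.1104 0.077 ] yaw -69.4 tilt [-0.001 -0.001 -1.   ] F [-0.3 -0.4 -2.2] w 0.323 j [-0.1   0.6  -0.23  1.59  0.16  0.96 -1.6 ]
(0.6495, 0.1112, -0.0192, -69.4) shift [ 0.1202  0.0018 -0.0004] turn -0.0
```

Emit:
step_arm:
  rows:
    - [1,0.03,0.001,0,0,0,0]
    - [1,0.06,0.001,0,0,0,0]
    - [1,0.09,0.001,0,0,0,0]
    - [1,0.105,0.001,0,0,0,0]
    - [1,0.113,0.001,0,0,0,0]
    - [1,0.117,0.001,0,0,0,0]
    - [1,0.12,0.001,0,0,0,0]
    - [1,0.12,0.001,0,0,0,0]
    - [1,0.12,0.001,0,0,0,0]

```text
clock: 18.5
position: [0.6511, 0.1118, -0.0177]
ee_rot: [0.941, 1.357, -0.939]
force: [-0.2, 0.0, -0.9]
width: 0.325
```

```bash
python3 plan.py; python3 snap.py q1 .65 .111 .03
```

```text
t 18.5 pos [ 0.6511  0.1118 -0.0177] yaw -69.4 tilt [ 0.002  0.    -1.   ] F [-0.2  0.  -0.9] w 0.325 j [-0.11  0.72 -0.21  1.66  0.2   0.79 -1.63]
scene crop origin 305 226
top crop origin 262 125
```

View pics/q1.png

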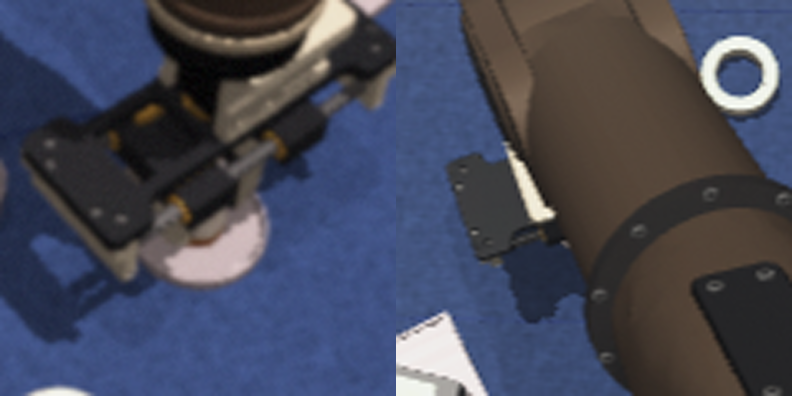

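Emit:
step_arm:
  rows:
    - [1,0.0018,0,0,0,0,0]
    - [0.3,0.0018,0,0,0,0,0]
    - [-0.3,0.0018,0,0,0,0,0]
    - [-0.3,0.0018,0,0,0,0,0]
    - [-0.3,0.0018,0,0,0,0,0]
    - [-0.3,0.0018,0,0,0,0,0]
    - [-0.3,-0.03,0,0,0,0,0]
    - [-0.3,-0.07,0,0,0,0,0]
    - [-0.3,-0.11,0,0,0,0,0]
    - [-0.3,-0.12,0,0,0,0,0]
    - [-0.3,-0.12,0,0,0,0,0]
    - [-0.3,-0.12,0,0,0,0,0]

```text
clock: 19.6
position: [0.6503, 0.1115, 0.0772]
ee_rot: [0.941, 1.358, -0.94]
force: [-0.8, 0.5, -0.9]
width: 0.653
```

```bash
python3 plan.py .6366 -.1096 .083 -69; python3 snap.py q2 .65 .111 .03
```

```text
t 19.6 pos [0.6503 0.1115 0.0772] yaw -69.4 tilt [ 0.001 -0.    -1.   ] F [-0.8  0.5 -0.9] w 0.653 j [-0.1   0.61 -0.24  1.59  0.16  0.96 -1.6 ]
(0.6366, -0.1096, 0.083, -69.0) shift [-0.0072 -0.1133  0.2527] turn -0.007
scene crop origin 305 226
top crop origin 262 125
```

View pics/q2.png

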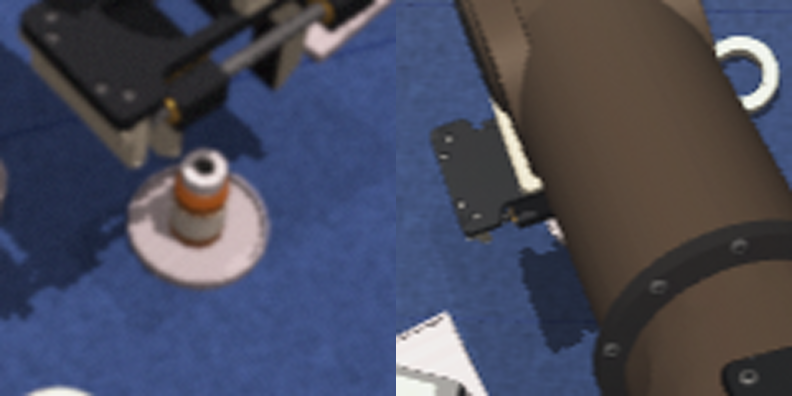

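Emit:
step_arm:
  rows:
    - [-0.3,0,-0.02,0.045,-0.007,0,0]
    - [-0.3,0,-0.04,0.09,-0.007,0,0]
    - [-0.3,0,-0.06,0.135,-0.007,0,0]
    - [-0.3,0,-0.08,0.18,-0.007,0,0]
    - [-0.3,0,-0.1,0.224,-0.007,0,0]
    - [-0.3,0,-0.11,0.245,-0.007,0,0]
    - [-0.3,0,-0.1133,0.2527,-0.007,0,0]
    - [-0.3,0,-0.1133,0.2527,-0.007,0,0]
    - [-0.3,0,-0.1133,0.2527,-0.007,0,0]
    - [-0.3,0,-0.1133,0.2527,-0.007,0,0]
    - [-0.3,0,-0.1133,0.2527,-0.007,0,0]
    - [-0.3,0,-0.1133,0.2527,-0.007,0,0]

```text
clock: 20.7
position: [0.6368, -0.1075, 0.0771]
ee_rot: [0.933, 1.362, -0.932]
force: [-0.4, -0.8, -0.6]
width: 0.648
```

```bash
python3 plan.py .6366 -.1096 -.0155 -69
```

```text
t 20.7 pos [ 0.6368 -0.1075  0.0771] yaw -68.8 tilt [-0.     0.001 -1.   ] F [-0.4 -0.8 -0.6] w 0.648 j [ 0.24  0.59 -0.23  1.63  0.16  0.94 -1.25]
(0.6366, -0.1096, -0.0155, -69.0) shift [ 0.1158 -0.0012  0.0025] turn 0.003
```

Emit:
step_arm:
  rows:
    - [-0.3,0.03,0,0.001,0,0,0]
    - [-0.3,0.06,0,0.001,0,0,0]
    - [-0.3,0.09,0,0.001,0,0,0]
    - [-0.3,0.11,0,0.001,0,0,0]
    - [-0.3,0.116,0,0.001,0,0,0]
    - [-0.3,0.116,0,0.001,0,0,0]
    - [-0.3,0.116,0,0.001,0,0,0]

```text
clock: 21.28
position: [0.6375, -0.1097, -0.0149]
ee_rot: [0.935, 1.36, -0.934]
force: [0.3, 0.2, -0.5]
width: 0.652
```

Emit:
step_arm:
  rows:
    - [1,0,0,0,0,0,0]
    - [1,0,0,0,0,0,0]
    - [1,0,0,0,0,0,0]
    - [1,0,0,0,0,0,0]
    - [1,0,0,0,0,0,0]
    - [1,0,0,0,0,0,0]
    - [1,0,0,0,0,0,0]
  newtons: 18

```text
clock: 21.87
position: [0.6376, -0.1104, -0.0146]
ee_rot: [0.935, 1.359, -0.934]
force: [-1.1, -0.4, 6.1]
width: 0.455
```

```bash
python3 plan.py .425 .006 .083 -69; python3 snap.py b1 .637 -.11 .03
```

```text
t 21.87 pos [ 0.6376 -0.1104 -0.0146] yaw -69.0 tilt [ 0.002 -0.    -1.   ] F [-1.1 -0.4  6.1] w 0.455 j [ 0.22  0.69 -0.21  1.69  0.19  0.77 -1.28]
(0.425, 0.006, 0.083, -69.0) shift [-0.1224 -0.1957 -0.231 ] turn 0.0
scene crop origin 180 252
top crop origin 350 132
```

View pics/b1.png

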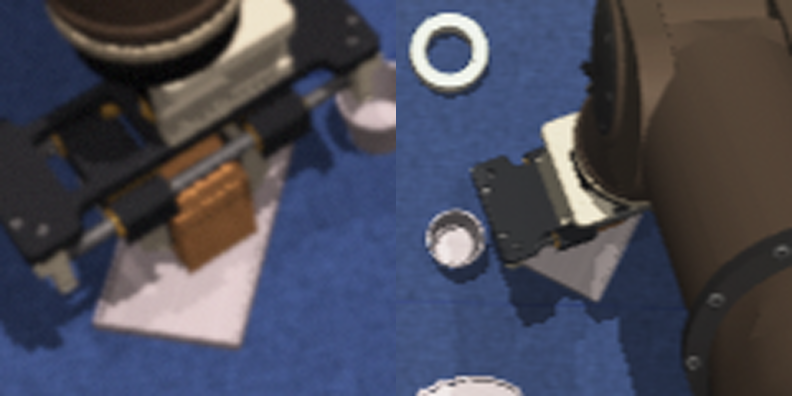

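Emit:
step_arm:
  rows:
    - [1,-0.02,0,0,0,0,0]
    - [1,-0.06,0,0,0,0,0]
    - [1,-0.1,0,0,0,0,0]
    - [1,-0.12,-0.02,-0.024,0,0,0]
    - [1,-0.12,-0.045,-0.053,0,0,0]
    - [1,-0.12,-0.075,-0.088,0,0,0]
    - [1,-0.12,-0.105,-0.124,0,0,0]
    - [1,-0.12,-0.135,-0.159,0,0,0]
    - [1,-0.12,-0.165,-0.195,0,0,0]
    - [1,-0.12,-0.185,-0.218,0,0,0]
    - [1,-0.12,-0.1957,-0.231,0,0,0]
    - [1,-0.12,-0.1957,-0.231,0,0,0]

```text
clock: 22.97
position: [0.4219, 0.0071, 0.0805]
ee_rot: [0.932, 1.363, -0.934]
force: [-0.9, -0.1, -1.6]
width: 0.455
```

Emit:
step_arm:
  rows:
    - [1,0,0,0,0,0,0]
    - [1,0.03,0,0,0,0,0]
    - [1,0.06,0,0,0,0,0]
    - [1,0.09,0,0,0,0,0]
    - [1,0.107,0,0,0,0,0]
    - [1,0.114,0,0,0,0,0]
    - [1,0.118,0,0,0,0,0]
    - [1,0.118,0,0,0,0,0]
    - [1,0.118,0,0,0,0,0]

```text
clock: 23.72
position: [0.4257, 0.0058, -0.0136]
ee_rot: [0.936, 1.359, -0.934]
force: [-0.1, 0.9, -1.2]
width: 0.455
```

```bash
python3 plan.py; python3 snap.py b2 .425 .006 .03
python3 - <<'E'
from h import *
d=dict(np.load("scene_b2.npz"))
hsv=cv2.cvtColor(d["pixels"],cv2.COLOR_RGB2HSV)
tab=(abs(hsv[...,0].astype(int)-112)<12)&(hsv[...,1]>110)
m=(~tab).astype(np.uint8);k,l=cv2.connectedComponents(m)
u,v=np.round(proj(d,[.637,-.112,.005])[0]).astype(int);cs,_=cv2.findContours((l==l[v,u]).astype(np.uint8),cv2.RETR_EXTERNAL,cv2.CHAIN_APPROX_NONE)
c=max(cs,key=len)[:,0];print("oblong",rect(ray(d,c,.009)),rect(ray(d,c,.005)))
E
```

```text
t 23.72 pos [ 0.4257  0.0058 -0.0136] yaw -69.0 tilt [ 0.001  0.    -1.   ] F [-0.1  0.9 -1.2] w 0.455 j [ 0.05  0.45 -0.24  2.24  0.23  0.48 -1.58]
scene crop origin 217 148
top crop origin 302 216
oblong (array([ 637.3, -112.5]), array([ 79.6, 135.5]), 63.9) (array([ 635. , -112.5]), array([ 80. , 136.2]), 63.9)
```

View pics/b2.png

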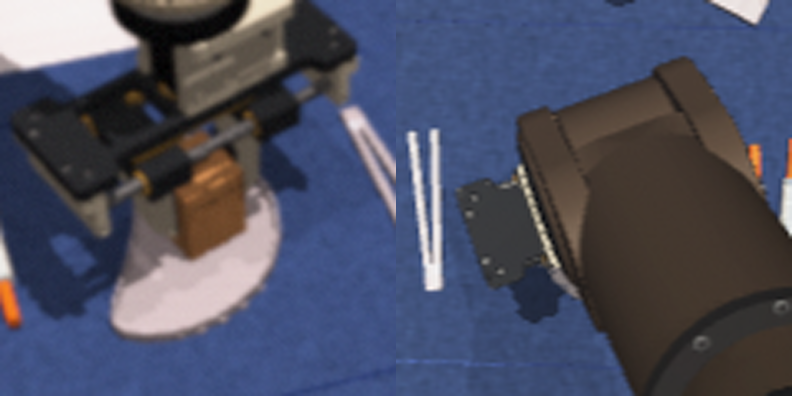

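Emit:
step_arm:
  rows:
    - [1,0.001,0,0,0,0,0]
    - [0.3,0.001,0,0,0,0,0]
    - [-0.3,0.001,0,0,0,0,0]
    - [-0.3,0.001,0,0,0,0,0]
    - [-0.3,0.001,0,0,0,0,0]
    - [-0.3,-0.03,0,0,0,0,0]
    - [-0.3,-0.07,0,0,0,0,0]
    - [-0.3,-0.11,0,0,0,0,0]
    - [-0.3,-0.12,0,0,0,0,0]
    - [-0.3,-0.12,0,0,0,0,0]
    - [-0.3,-0.12,0,0,0,0,0]

```text
clock: 24.73
position: [0.4246, 0.0058, 0.082]
ee_rot: [0.935, 1.36, -0.934]
force: [0.1, -0.5, 0.9]
width: 0.649
```

```bash
python3 plan.py .4985 .2482 .083 -12.4
```

```text
t 24.73 pos [0.4246 0.0058 0.082 ] yaw -69.0 tilt [ 0.001 -0.    -1.   ] F [ 0.1 -0.5  0.9] w 0.649 j [ 0.12  0.28 -0.31  2.15  0.13  0.73 -1.48]
(0.4985, 0.2482, 0.083, -12.4) shift [-0.0012  0.1948 -0.2497] turn -0.943
```

Emit:
step_arm:
  rows:
    - [-0.3,0,0.022,-0.028,-0.1,0,0]
    - [-0.3,0,0.045,-0.057,-0.2,0,0]
    - [-0.3,0,0.067,-0.086,-0.3,0,0]
    - [-0.3,0,0.09,-0.115,-0.4,0,0]
    - [-0.3,0,0.112,-0.143,-0.51,0,0]
    - [-0.3,0,0.135,-0.173,-0.62,0,0]
    - [-0.3,0,0.157,-0.201,-0.73,0,0]
    - [-0.3,0,0.175,-0.224,-0.84,0,0]
    - [-0.3,0,0.187,-0.24,-0.91,0,0]
    - [-0.3,0,0.1945,-0.2495,-0.943,0,0]
    - [-0.3,0,0.1945,-0.2495,-0.943,0,0]
    - [-0.3,0,0.1945,-0.2495,-0.943,0,0]

```text
clock: 25.73
position: [0.4972, 0.2474, 0.0806]
ee_rot: [0.17, 1.566, -0.172]
force: [-0.0, -1.0, -0.1]
width: 0.651
```

Emit:
step_arm:
  rows:
    - [-0.3,0,0,0,0,0,0]
    - [-0.3,0,0,0,0,0,0]

```text
clock: 25.9
position: [0.4978, 0.2465, 0.0816]
ee_rot: [0.171, 1.564, -0.173]
force: [-0.5, 0.7, -0.5]
width: 0.648
```

```bash
python3 plan.py .4985 .2482 -.0175 -12.4; python3 snap.py c1 .4985 .2482 .05; python3 - <<'E'
from h import *
d=dict(np.load("scene_c1.npz"));P=pts(d)
t=P[(np.hypot(P[...,0]-.425,P[...,1]-.006)<.05)&(P[...,2]>.05)&(P[...,2]<.066)]
print("box",rect(t))
cv2.imwrite("pics/c1b.png",cv2.resize(d["pixels"][150:290,200:360,::-1],None,fx=4,fy=4))
E
```

```text
t 25.9 pos [0.4978 0.2465 0.0816] yaw -12.5 tilt [-0.    -0.001 -1.   ] F [-0.5  0.7 -0.5] w 0.648 j [-0.16  0.5  -0.55  1.84  0.33  0.9  -1.09]
(0.4985, 0.2482, -0.0175, -12.4) shift [0.1239 0.0024 0.0004] turn -0.002
scene crop origin 344 142
top crop origin 204 183
box (array([424. ,   4.3]), array([45.1, 43. ]), 22.4)
```

View pics/c1.png

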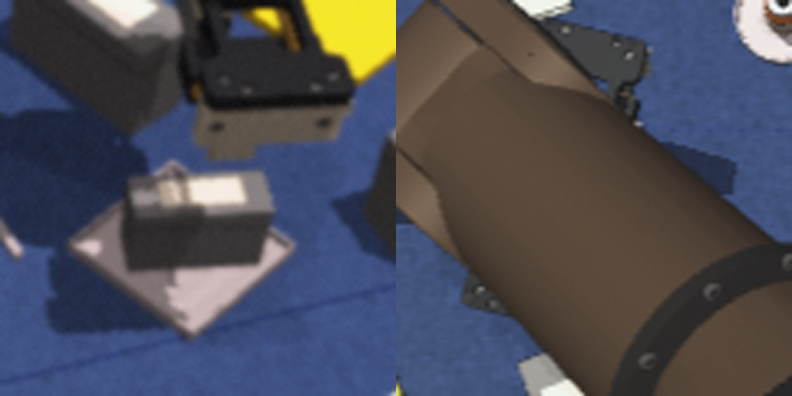

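View pics/c1b.png

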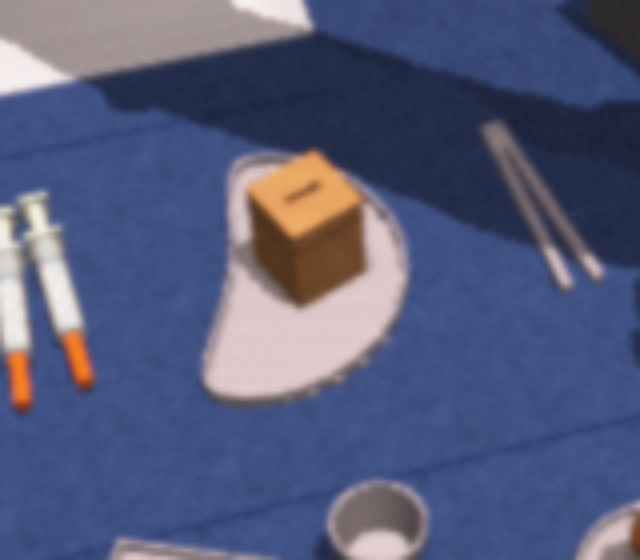

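Emit:
step_arm:
  rows:
    - [-0.3,0.03,0.002,0,0,0,0]
    - [-0.3,0.06,0.002,0,0,0,0]
    - [-0.3,0.09,0.002,0,0,0,0]
    - [-0.3,0.112,0.002,0,0,0,0]
    - [-0.3,0.12,0.002,0,0,0,0]
    - [-0.3,0.1239,0.002,0,0,0,0]
    - [-0.3,0.1239,0.002,0,0,0,0]
    - [-0.3,0.1239,0.002,0,0,0,0]

```text
clock: 26.67
position: [0.4991, 0.25, -0.0161]
ee_rot: [0.171, 1.563, -0.169]
force: [0.8, 0.3, 1.5]
width: 0.649
```

Emit:
step_arm:
  rows:
    - [1,0,0,0,0,0,0]
    - [1,0,0,0,0,0,0]
    - [1,0,0,0,0,0,0]
    - [1,0,0,0,0,0,0]
    - [1,0,0,0,0,0,0]
    - [1,0,0,0,0,0,0]
    - [1,0,0,0,0,0,0]
    - [1,0,0,0,0,0,0]
  newtons: 25

```text
clock: 27.33
position: [0.4986, 0.2498, -0.0168]
ee_rot: [0.17, 1.564, -0.17]
force: [0.0, -0.6, 6.5]
width: 0.37
```

```bash
python3 plan.py .6355 -.1125 .083 64.2; python3 snap.py c2 .4985 .2482 .05
```

```text
t 27.33 pos [ 0.4986  0.2498 -0.0168] yaw -12.4 tilt [ 0.001  0.    -1.   ] F [ 0.  -0.6  6.5] w 0.37 j [-0.22  0.64 -0.48  1.91  0.44  0.7  -1.18]
(0.6355, -0.1125, 0.083, 64.2) shift [-0.1246 -0.4056  0.2643] turn -1.277
scene crop origin 344 142
top crop origin 204 183
```

View pics/c2.png

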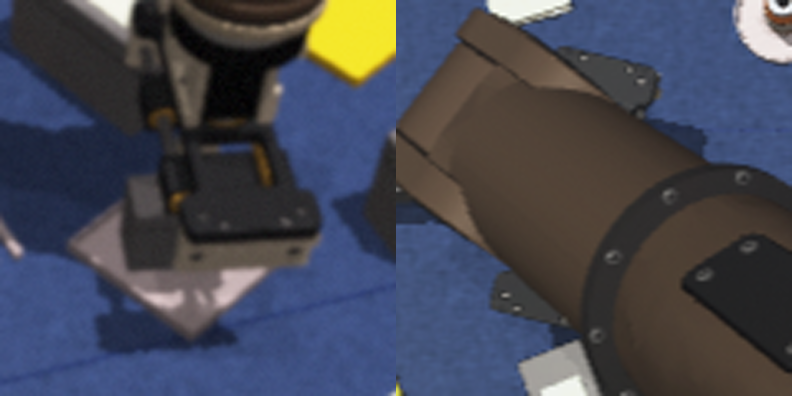

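Emit:
step_arm:
  rows:
    - [1,-0.02,0,0,0,0,0]
    - [1,-0.06,0,0,0,0,0]
    - [1,-0.1,0,0,0,0,0]
    - [1,-0.12,-0.03,0.0195,-0.08,0,0]
    - [1,-0.12,-0.06,0.039,-0.16,0,0]
    - [1,-0.12,-0.095,0.062,-0.26,0,0]
    - [1,-0.12,-0.13,0.085,-0.36,0,0]
    - [1,-0.12,-0.165,0.1075,-0.46,0,0]
    - [1,-0.12,-0.2,0.13,-0.56,0,0]
    - [1,-0.12,-0.23,0.15,-0.65,0,0]
    - [1,-0.12,-0.25,0.163,-0.72,0,0]
    - [1,-0.12,-0.26,0.17,-0.75,0,0]

```text
clock: 28.43
position: [0.5871, 0.0129, 0.078]
ee_rot: [-0.447, 1.526, 0.445]
force: [0.3, 0.2, -0.4]
width: 0.366
```

```bash
python3 plan.py .6355 -.1125 .083 64.2
```

```text
t 28.43 pos [0.5871 0.0129 0.078 ] yaw 32.6 tilt [-0.001 -0.002 -1.   ] F [ 0.3  0.2 -0.4] w 0.366 j [ 0.38  0.6  -0.73  1.75  0.47  0.97  0.04]
(0.6355, -0.1125, 0.083, 64.2) shift [-0.0061 -0.1647 -0.0334] turn -0.527
```

Emit:
step_arm:
  rows:
    - [1,0,-0.02,-0.004,-0.07,0,0]
    - [1,0,-0.045,-0.009,-0.15,0,0]
    - [1,0,-0.075,-0.015,-0.25,0,0]
    - [1,0,-0.105,-0.021,-0.35,0,0]
    - [1,0,-0.135,-0.027,-0.44,0,0]
    - [1,0,-0.155,-0.031,-0.5,0,0]
    - [1,0,-0.168,-0.035,-0.527,0,0]
    - [1,0,-0.168,-0.035,-0.527,0,0]
    - [1,0,-0.168,-0.035,-0.527,0,0]
    - [1,0,-0.168,-0.035,-0.527,0,0]
    - [1,0,-0.168,-0.035,-0.527,0,0]

```text
clock: 29.35
position: [0.6351, -0.1092, 0.079]
ee_rot: [-0.872, 1.388, 0.873]
force: [-0.3, 0.3, -0.6]
width: 0.369
```

```bash
python3 plan.py .6355 -.1125 -.0168 64.2; python3 snap.py c3 .6355 -.1125 .07; python3 - <<'E'
from h import *
d=dict(np.load("scene_c3.npz"))
P=pts(d)
t=P[(np.hypot(P[...,0]-.635,P[...,1]+.112)<.06)&(P[...,2]>.08)&(P[...,2]<.2)]
print(len(t))
E
```

```text
t 29.35 pos [ 0.6351 -0.1092  0.079 ] yaw 64.3 tilt [-0.     0.001 -1.   ] F [-0.3  0.3 -0.6] w 0.369 j [ 0.6   0.72 -0.84  1.6   0.58  1.09  0.73]
(0.6355, -0.1125, -0.0168, 64.2) shift [ 0.1197 -0.0022 -0.0036] turn 0.002
scene crop origin 175 239
top crop origin 354 129
1855
```

View pics/c3.png

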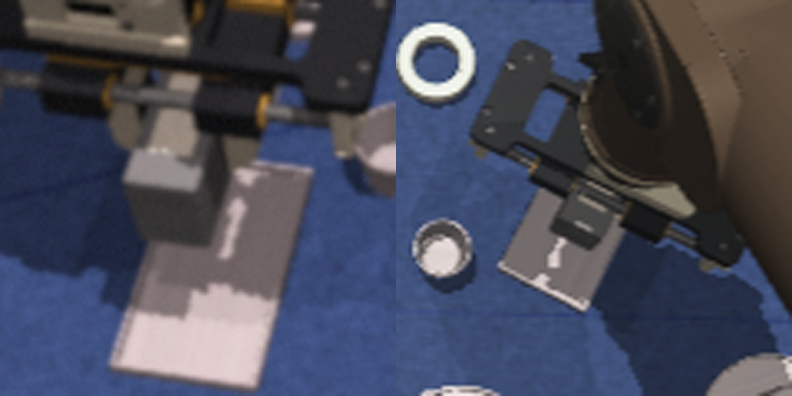

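Emit:
step_arm:
  rows:
    - [1,0.03,-0.002,-0.003,0,0,0]
    - [1,0.06,-0.002,-0.003,0,0,0]
    - [1,0.09,-0.002,-0.003,0,0,0]
    - [1,0.105,-0.002,-0.003,0,0,0]
    - [1,0.113,-0.002,-0.003,0,0,0]
    - [1,0.117,-0.002,-0.003,0,0,0]
    - [1,0.1195,-0.002,-0.003,0,0,0]
    - [1,0.1195,-0.002,-0.003,0,0,0]
    - [1,0.1195,-0.002,-0.003,0,0,0]

```text
clock: 30.2
position: [0.6366, -0.1137, -0.0156]
ee_rot: [-0.872, 1.388, 0.871]
force: [0.5, -0.1, -1.3]
width: 0.366
```

```bash
python3 plan.py; python3 snap.py c4 .6355 -.1125 .03
```

```text
t 30.2 pos [ 0.6366 -0.1137 -0.0156] yaw 64.2 tilt [ 0.002 -0.    -1.   ] F [ 0.5 -0.1 -1.3] w 0.366 j [ 0.57  0.82 -0.77  1.66  0.68  0.94  0.67]
scene crop origin 178 252
top crop origin 351 133
```

View pics/c4.png

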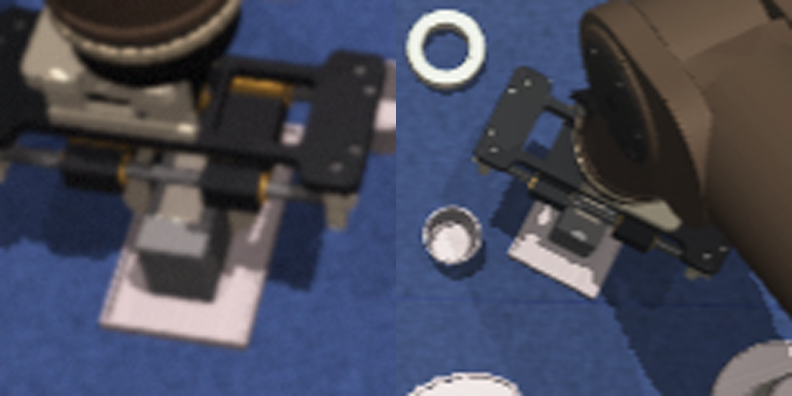

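Emit:
step_arm:
  rows:
    - [1,0.0014,0,0,0,0,0]
    - [0.3,0.0014,0,0,0,0,0]
    - [-0.3,0.0014,0,0,0,0,0]
    - [-0.3,0.0014,0,0,0,0,0]
    - [-0.3,0.0014,0,0,0,0,0]
    - [-0.3,0.0014,0,0,0,0,0]
    - [-0.3,-0.03,0,0,0,0,0]
    - [-0.3,-0.07,0,0,0,0,0]
    - [-0.3,-0.11,0,0,0,0,0]
    - [-0.3,-0.12,0,0,0,0,0]
    - [-0.3,-0.12,0,0,0,0,0]

```text
clock: 31.22
position: [0.6379, -0.1134, 0.0824]
ee_rot: [-0.874, 1.385, 0.869]
force: [0.5, -0.0, -0.1]
width: 0.651
```

```bash
python3 plan.py .4252 .0056 .083 21.1
```

```text
t 31.22 pos [ 0.6379 -0.1134  0.0824] yaw 64.2 tilt [ 0.005 -0.    -1.   ] F [ 0.5 -0.  -0.1] w 0.651 j [ 0.61  0.72 -0.84  1.59  0.58  1.09  0.74]
(0.4252, 0.0056, 0.083, 21.1) shift [-0.0021  0.3041  0.0184] turn 0.719
```

Emit:
step_arm:
  rows:
    - [-0.3,0,0.03,0.0018,0.07,0,0]
    - [-0.3,0,0.065,0.0038,0.15,0,0]
    - [-0.3,0,0.1,0.006,0.23,0,0]
    - [-0.3,0,0.14,0.008,0.32,0,0]
    - [-0.3,0,0.18,0.011,0.42,0,0]
    - [-0.3,0,0.22,0.013,0.52,0,0]
    - [-0.3,0,0.26,0.0155,0.62,0,0]
    - [-0.3,0,0.29,0.0175,0.69,0,0]
    - [-0.3,0,0.3035,0.018,0.719,0,0]
    - [-0.3,0,0.3035,0.018,0.719,0,0]
    - [-0.3,0,0.3035,0.018,0.719,0,0]
    - [-0.3,0,0.3035,0.018,0.719,0,0]

```text
clock: 32.22
position: [0.4241, 0.0042, 0.0789]
ee_rot: [-0.289, 1.551, 0.289]
force: [-0.3, 0.1, 0.4]
width: 0.648
```

Emit:
step_arm:
  rows:
    - [-0.3,0,0,0,0,0,0]
    - [-0.3,0,0,0,0,0,0]

```text
clock: 32.38
position: [0.4241, 0.0044, 0.079]
ee_rot: [-0.288, 1.552, 0.289]
force: [0.0, 0.3, -0.1]
width: 0.649
```

```bash
python3 plan.py .4252 .0056 -.0146 21.1; python3 snap.py d1 .6355 -.1125 .03; python3 - <<'E'
from h import *
for n in("scene","top"):
    d=dict(np.load(n+"_d1.npz"))
    P=pts(d);hsv=cv2.cvtColor(d["pixels"],cv2.COLOR_RGB2HSV)
    t=P[(np.hypot(P[...,0]-.635,P[...,1]+.112)<.06)&(P[...,2]>.045)&(P[...,2]<.07)]
    h=np.percentile(t[:,2],80);print(n,"case",rect(t[t[:,2]>h-.006]),h)
E
```

```text
t 32.38 pos [0.4241 0.0044 0.079 ] yaw 21.1 tilt [-0.     0.001 -1.   ] F [ 0.   0.3 -0.1] w 0.649 j [ 0.5   0.36 -0.78  2.13  0.36  0.78 -0.14]
(0.4252, 0.0056, -0.0146, 21.1) shift [0.117  0.0008 0.0018] turn -0.001
scene crop origin 178 252
top crop origin 351 133
scene case (array([ 637.4, -115.1]), array([34.6, 85.8]), 63.8) 0.05589660505173122
top case (array([ 637.5, -111.7]), array([33.9, 84.5]), 64.1) 0.056970228369938036
```

View pics/d1.png

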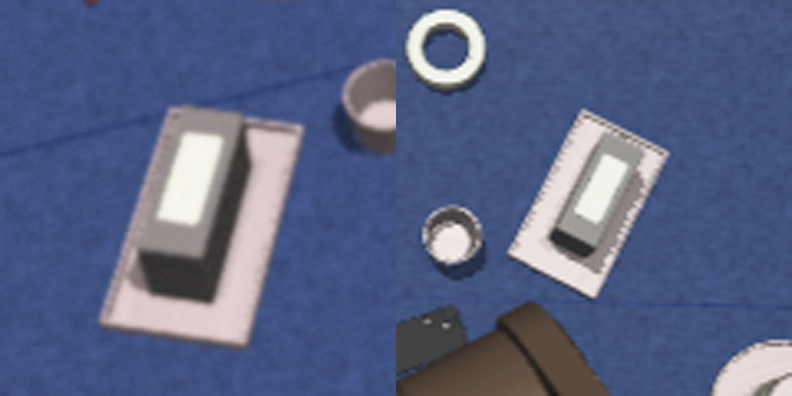

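Emit:
step_arm:
  rows:
    - [-0.3,0.03,0.001,0.001,0,0,0]
    - [-0.3,0.06,0.001,0.001,0,0,0]
    - [-0.3,0.09,0.001,0.001,0,0,0]
    - [-0.3,0.11,0.001,0.001,0,0,0]
    - [-0.3,0.117,0.001,0.001,0,0,0]
    - [-0.3,0.117,0.001,0.001,0,0,0]
    - [-0.3,0.117,0.001,0.001,0,0,0]

```text
clock: 33.07
position: [0.4242, 0.006, -0.014]
ee_rot: [-0.289, 1.551, 0.289]
force: [0.5, 0.5, 0.4]
width: 0.654
```

Emit:
step_arm:
  rows:
    - [1,0,0,0,0,0,0]
    - [1,0,0,0,0,0,0]
    - [1,0,0,0,0,0,0]
    - [1,0,0,0,0,0,0]
    - [1,0,0,0,0,0,0]
    - [1,0,0,0,0,0,0]
    - [1,0,0,0,0,0,0]
  newtons: 18

```text
clock: 33.65
position: [0.4245, 0.0056, -0.0136]
ee_rot: [-0.289, 1.55, 0.288]
force: [-1.1, -1.0, 8.1]
width: 0.459
```

```bash
python3 plan.py .496 .2425 .083 27.4; python3 - <<'E'
from h import *
d=dict(np.load("scene_d1.npz"))
hsv=cv2.cvtColor(d["pixels"],cv2.COLOR_RGB2HSV)
tab=(abs(hsv[...,0].astype(int)-112)<12)&(hsv[...,1]>110)
m=(~tab).astype(np.uint8);k,l=cv2.connectedComponents(m)
u,v=np.round(proj(d,[.495,.243,.005])[0]).astype(int);cs,_=cv2.findContours((l==l[v,u]).astype(np.uint8),cv2.RETR_EXTERNAL,cv2.CHAIN_APPROX_NONE)
c=max(cs,key=len)[:,0];print("square",rect(ray(d,c,.009)),rect(ray(d,c,.005)))
E
```

```text
t 33.65 pos [ 0.4245  0.0056 -0.0136] yaw 21.1 tilt [ 0.001 -0.    -1.   ] F [-1.1 -1.   8.1] w 0.459 j [ 0.35  0.51 -0.63  2.22  0.57  0.57 -0.34]
(0.496, 0.2425, 0.083, 27.4) shift [-0.1208  0.244   0.19  ] turn -0.105
square (array([498.4, 241.3]), array([108.2, 111.2]), 27.5) (array([495.4, 243.2]), array([108.8, 111.8]), 27.5)
```

Emit:
step_arm:
  rows:
    - [1,-0.02,0,0,0,0,0]
    - [1,-0.06,0,0,0,0,0]
    - [1,-0.1,0,0,0,0,0]
    - [1,-0.12,0.025,0.0195,-0.01,0,0]
    - [1,-0.12,0.055,0.043,-0.02,0,0]
    - [1,-0.12,0.09,0.07,-0.04,0,0]
    - [1,-0.12,0.125,0.097,-0.055,0,0]
    - [1,-0.12,0.16,0.125,-0.07,0,0]
    - [1,-0.12,0.195,0.152,-0.085,0,0]
    - [1,-0.12,0.225,0.175,-0.1,0,0]
    - [1,-0.12,0.244,0.19,-0.105,0,0]
    - [1,-0.12,0.244,0.19,-0.105,0,0]

```text
clock: 34.65
position: [0.4957, 0.2481, 0.0823]
ee_rot: [-0.375, 1.536, 0.381]
force: [0.3, 0.4, -0.5]
width: 0.456
```

Emit:
step_arm:
  rows:
    - [1,0,0,0,0,0,0]
    - [1,0,0,0,0,0,0]
    - [1,0,0,0,0,0,0]

```text
clock: 34.9
position: [0.4953, 0.241, 0.0815]
ee_rot: [-0.375, 1.539, 0.373]
force: [-0.6, -0.7, -0.2]
width: 0.456
```

```bash
python3 plan.py .496 .2425 -.0138 27.4; python3 snap.py e1 .496 .2425 .07
```

```text
t 34.9 pos [0.4953 0.241  0.0815] yaw 27.3 tilt [-0.    -0.001 -1.   ] F [-0.6 -0.7 -0.2] w 0.456 j [-0.01  0.55 -0.76  1.84  0.47  0.94 -0.5 ]
(0.496, 0.2425, -0.0138, 27.4) shift [0.1191 0.0014 0.0017] turn -0.001
scene crop origin 343 134
top crop origin 205 183
```

View pics/e1.png

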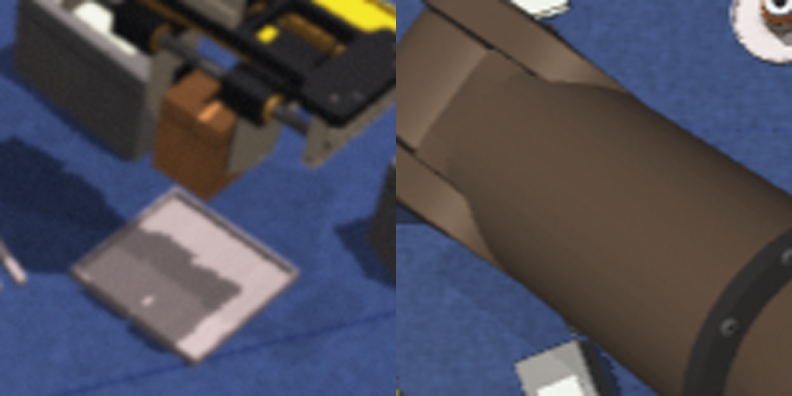

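Emit:
step_arm:
  rows:
    - [1,0.03,0.001,0.001,0,0,0]
    - [1,0.06,0.001,0.001,0,0,0]
    - [1,0.09,0.001,0.001,0,0,0]
    - [1,0.105,0.001,0.001,0,0,0]
    - [1,0.113,0.001,0.001,0,0,0]
    - [1,0.117,0.001,0.001,0,0,0]
    - [1,0.119,0.001,0.001,0,0,0]
    - [1,0.119,0.001,0.001,0,0,0]
    - [1,0.119,0.001,0.001,0,0,0]

```text
clock: 35.75
position: [0.4965, 0.244, -0.0126]
ee_rot: [-0.374, 1.537, 0.375]
force: [-0.2, -0.2, -0.2]
width: 0.459
```

```bash
python3 plan.py; python3 snap.py e2 .496 .2425 .03
```

```text
t 35.75 pos [ 0.4965  0.244  -0.0126] yaw 27.4 tilt [ 0.001  0.001 -1.   ] F [-0.2 -0.2 -0.2] w 0.459 j [-0.09  0.67 -0.67  1.91  0.59  0.77 -0.61]
scene crop origin 340 148
top crop origin 207 185
```

View pics/e2.png

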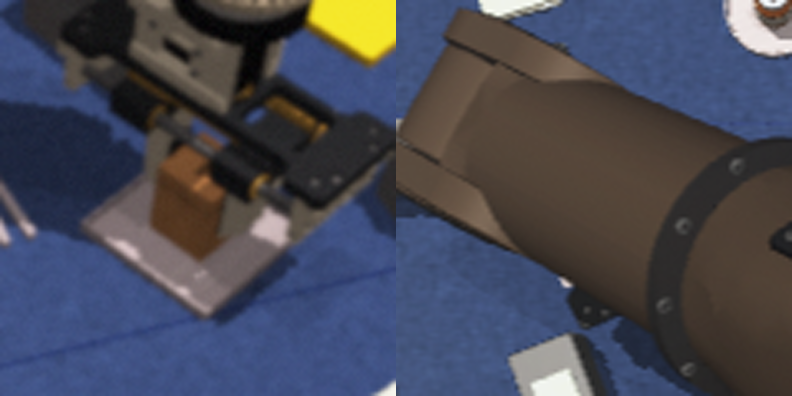

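Release, rise, and back away to clear the views.

Emit:
step_arm:
  rows:
    - [1,0.0014,0,0,0,0,0]
    - [0.3,0.0014,0,0,0,0,0]
    - [-0.3,0.0014,0,0,0,0,0]
    - [-0.3,0.0014,0,0,0,0,0]
    - [-0.3,0.0014,0,0,0,0,0]
    - [-0.3,-0.03,0,0,0,0,0]
    - [-0.3,-0.07,0,0,0,0,0]
    - [-0.3,-0.11,0,0,0,0,0]
    - [-0.3,-0.15,0,0,0,0,0]
    - [-0.3,-0.17,0,0,0,0,0]
    - [-0.3,-0.17,0,0,0,0,0]

```text
clock: 36.77
position: [0.4977, 0.2454, 0.1264]
ee_rot: [-0.373, 1.532, 0.376]
force: [0.3, 1.0, 0.3]
width: 0.651
```

```bash
python3 plan.py .40 -.10 .13 -20
```

```text
t 36.77 pos [0.4977 0.2454 0.1264] yaw 27.4 tilt [ 0.006  0.003 -1.   ] F [0.3 1.  0.3] w 0.651 j [ 0.01  0.5  -0.79  1.79  0.42  1.02 -0.46]
(0.4, -0.1, 0.13, -20.0) shift [-0.0064 -0.3272 -0.307 ] turn 0.79
```

Emit:
step_arm:
  rows:
    - [-0.3,0,-0.03,-0.028,0.07,0,0]
    - [-0.3,0,-0.06,-0.056,0.14,0,0]
    - [-0.3,0,-0.09,-0.085,0.21,0,0]
    - [-0.3,0,-0.12,-0.113,0.29,0,0]
    - [-0.3,0,-0.15,-0.14,0.36,0,0]
    - [-0.3,0,-0.18,-0.17,0.43,0,0]
    - [-0.3,0,-0.21,-0.197,0.5,0,0]
    - [-0.3,0,-0.24,-0.225,0.58,0,0]
    - [-0.3,0,-0.27,-0.253,0.65,0,0]
    - [-0.3,0,-0.3,-0.28,0.72,0,0]
    - [-0.3,0,-0.327,-0.307,0.79,0,0]
    - [-0.3,0,-0.327,-0.307,0.79,0,0]

```text
clock: 37.77
position: [0.3952, -0.1072, 0.1214]
ee_rot: [0.281, 1.555, -0.285]
force: [0.1, -0.2, 0.4]
width: 0.651
```

Emit:
step_arm:
  rows:
    - [-0.3,0,0,0,0,0,0]
    - [-0.3,0,0,0,0,0,0]
    - [-0.3,0,0,0,0,0,0]

```text
clock: 38.02
position: [0.3984, -0.1004, 0.1223]
ee_rot: [0.272, 1.554, -0.272]
force: [1.4, 0.2, -0.1]
width: 0.649
```

```bash
python3 plan.py; python3 - <<'E'
from h import *
from cell import cams
T=dict(pot=(.478,-.26,.062),vial=(.65,.111,.058),box=(.496,.243,.056),case=(.637,-.113,.052),cup=(.604,-.005,.035))
for n in("scene","top"):
    d=cams.get_image(n);np.savez(n+"_f.npz",**d);cv2.imwrite(f"pics/{n}_f.png",d["pixels"][:,:,::-1]);P=pts(d)
    for k,(x,y,h) in T.items():
        h0=h+(0 if k=="cup" else .003)
        t=P[(np.hypot(P[...,0]-x,P[...,1]-y)<.055)&(abs(P[...,2]-h0-.001)<.007)]
        print(n,k,rect(t) if len(t)>5 else None,np.round(np.median(t[:,2]),4) if len(t) else '')
E
sed -e 's/"0.npz"/"_f.npz"/' fit.py > fit2.py; python3 fit2.py 2>&1 | grep -v kidney | head -8
```

```text
t 38.02 pos [ 0.3984 -0.1004  0.1223] yaw -19.9 tilt [-0.     0.001 -1.   ] F [ 1.4  0.2 -0.1] w 0.649 j [ 0.64  0.23 -0.6   2.11  0.17  0.84 -0.41]
scene pot (array([ 478.5, -261.8]), array([51.1, 51.5]), 30.9) 0.0646
scene vial (array([649.7, 109.9]), array([20.9, 22.6]), 74.0) 0.0607
scene box (array([496.2, 243.2]), array([44.3, 44.1]), 26.4) 0.0586
scene case (array([ 638.4, -115.7]), array([34.7, 85.7]), 64.3) 0.0547
scene cup (array([604.1,  -7.4]), array([40.6, 45.4]), 74.8) 0.0331
top pot (array([ 496.3, -252.1]), array([12.6, 40.4]), 21.4) 0.0638
top vial (array([649.8, 114.5]), array([22.8, 19.7]), 1.5) 0.0618
top box (array([496.1, 246.2]), array([42.5, 41.9]), 29.4) 0.0597
top case (array([ 637.8, -111.6]), array([34. , 84.4]), 63.8) 0.0551
top cup (array([604.2,  -3.1]), array([41. , 40.2]), 0.7) 0.034
top large 1743 [520.7 102.9] ang  grow 781.0 rms 120.55
top small 62 [648.2 110.8] ang  grow 0.8 rms 0.65
top oblong 108 [ 633.8 -113.3] ang -25.8 grow 1.1 rms 0.66
top square 90 [494.1 241.7] ang 27.3 grow 1.1 rms 0.66
scene large 95 [ 483.1 -257.7] ang  grow 2.2 rms 1.0
scene small 89 [652.7 112.6] ang  grow 2.1 rms 0.88
scene oblong 123 [ 638.1 -111.5] ang -25.9 grow 2.4 rms 0.66
scene square 102 [499.2 243.3] ang 27.7 grow 3.7 rms 0.93
```

View pics/scene_f.png

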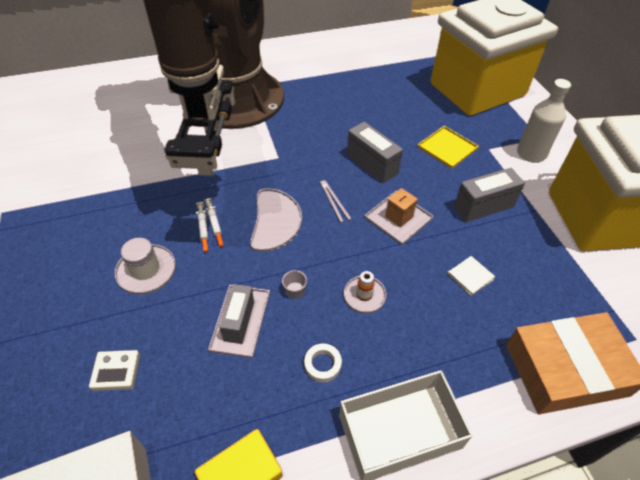

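View pics/top_f.png

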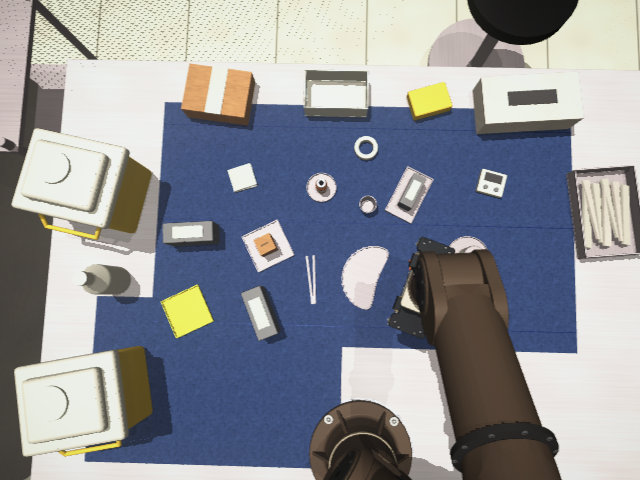

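```bash
python3 -c "
from cell import arm
print(arm.sign_off())"
```

```text
the job is handed in; nothing more can be done
None
```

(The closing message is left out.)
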